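Shut the clothespins in the jar to bake in the sun and start the timer

ROBOT

A 6-joint arm with a two-finger parallel gripper is mounted at the origin on the work surface. World frame = base frame: x ahead of the robot, y to its left, z up, the work surface at z = 0. Lengths are in m, angles in rad, forces in N, time in s.
With the tool pointing down it reaches from about 0.35 to 0.775 m from the base axis. Payload 7.3 kg.
Tool frame: the origin (TCP) lies at the very end of the fingers, on their centre line; the grasp point (between the pads) lies 19 mm behind it (robot.hold_point_z is the distance from the TCP to the grasp point, in m); z points along the fingers, y is the direction in which the jaws open and shut (so a half turn about z gives the same grasp; the last joint's range is limited). The gripper opens to 92 mm and grips with 3 to 60 N. Pads are 19 mm wide; open, the fingers measure 130 mm over their backs; the gripper's body (75 mm by 190 mm) begins 47 mm behind the grasp point.
Start: joints at [-1.456, 0.342, 1.524, -0, 1.275, -0.146], TCP at [0.135, -0.507, 0.227] pointing down, gripper open.
Joint ranges: [-2.53, 2.53], [-0.77, 2.02], [0.04, 2.7], [-1, 4.14], [0.28, 2.66], [-3.11, 3.11]. Speed limits (rad/s): [2.57, 2.57, 3.14, 3.14, 3.14, 3.14].

INTERFACE

Orientations are given as [roll, pitch, yaw] about the fixed x, y, z axes, in that order (R = Rz(yaw) Ry(pitch) Rx(roll)).
In Python, from cell import monitor, viewer, robot gives the robot as it stands.
- The arm moves only by the tool move_arm, never from a script. Its argument "deltas" is a list of rows, each an object of numbers: "x", "y", "z": the shift along the tool's x, y, z in m; "wx", "wy", "wz": the turn, a rotation vector about the tool's x, y, z in degrees; "hand": the opening, from 0 (shut) to 1 (fully open). In form: [{"x": .., "y": .., "z": .., "wx": .., "wy": .., "wz": .., "hand": ..}, ...]. A call has 1 to 8 rows; each row is the pose to reach, as a shift and turn from the pose commanded when the call began, along the tool's axes at that moment; what a row does not reach only later rows make up. A row lasts 1/8 s, in which the tool goes at most 62.5 mm and 10.7 degrees, less where a joint would pass 70% of its speed; a pose out of reach is approached as far as the arm can. A call with a gripper value outside its range is refused whole. The fingers move at their own pace and stop on an object; "grip_force" is the grip in N (left out, the last holds). Time passes only in rows, so rows that repeat a pose let the fingers close. It gives the time, the measured TCP pose, the force and the opening at its end, in the units of the state.
- monitor.observe(): the state, without advancing time (a new reading comes with each control period).
- viewer.read_camera(name): name is "side" or "top"; returns the picture (400x640x3 uint8, red, green, blue); there is no depth.
- viewer.camera_params(name): a dict with "camera_matrix" (3x3 intrinsics, pixels), "R" (3x3) and "t" (3): a world point X has camera coordinates R X + t. Camera axes: x right, y down, z forward; pixel columns grow to the right and rows downward; lengths in m; the calibration is good to about 2 mm. A picture is of the moment at which its call begins. camera_params takes no time and is no camera call.
- robot.hand_in(): hands the job in, once; it reports no verdict.
The state is a dict: "time": time; "qpos": joint angles; "qvel": joint speeds; "joint_efforts": joint torques, N m; "tool_pos": TCP position; "tool_rot": TCP orientation; "contact_force": force on the tool from outside, world axes, zero at the start; "torque": the same for the moment, N m; "opening": finger opening in m.
Only numpy, scipy, OpenCV 4.12 (cv2) and the standard library are available. Lean on these libraries where they do the work, as an engineer would, in place of code of your own. Each camera call takes 0.05 s, during which the arm holds its last target. There are 200 camera calls.

TASK

The clothespins have gone musty and get a timed bake in the sun: drop every clothespin lying on the lavadero rim through the neck of the glass jar and swing its hinged lid fully shut. Then stand the kitchen timer with its back flat against the raised side of the cement wash slab and, with the slab backing it up and the jar already shut, hold its red button fully in for a full second and let go. Leave the timer standing there, the jar upright, and the other things on the rim where they are.

Things in the scene. Friction and masses are not known exactly. Their poses are not given: they have to be found in the camera images.
- pin1: wooden clothespin (or absent: None), rigid, 84 mm long, 14 mm across its two legs, 11 mm thick, 16 g, lying on the rim at any heading; origin at its centre, x along its length; either end may be gripped; its centre must end up less than 130 mm above the jar's underside
- pin2: wooden clothespin (or absent: None), rigid, 84 mm long, 14 mm across its two legs, 11 mm thick, 16 g, lying on the rim at any heading; origin at its centre, x along its length; either end may be gripped; its centre must end up less than 130 mm above the jar's underside
- pin3: wooden clothespin (or absent: None), rigid, 84 mm long, 14 mm across its two legs, 11 mm thick, 16 g, lying on the rim at any heading; origin at its centre, x along its length; either end may be gripped; its centre must end up less than 130 mm above the jar's underside
- pin4: wooden clothespin (or absent: None), rigid, 84 mm long, 14 mm across its two legs, 11 mm thick, 16 g, lying on the rim at any heading; origin at its centre, x along its length; either end may be gripped; its centre must end up less than 130 mm above the jar's underside
- pin5: wooden clothespin (or absent: None), rigid, 84 mm long, 14 mm across its two legs, 11 mm thick, 16 g, lying on the rim at any heading; origin at its centre, x along its length; either end may be gripped; its centre must end up less than 130 mm above the jar's underside
- jar: clear glass jar, 0.8 kg: body 112 mm outside diameter, shoulder from 126 to 150 mm height, narrow neck 60 mm outside and 52 mm inside diameter up to the rim at 170 mm; wall 4 mm, floor 6 mm. It stands loose on the rim. Origin at the centre of its underside, z up; the lid's hinge is on its +x side
- jar_mouth (a point): centre of the jar's mouth, at rim height (170 mm above the jar's underside)
- lid_hinge (a point): centre of the lid's hinge, on the rim of the jar, 36 mm from the mouth's centre towards the jar's +x, 171.5 mm above the jar's underside; the hinge axis is the jar's y
- lid (a joint): the jar's round green glass lid (66 mm across, 8 mm thick): opening angle in rad, 0 = shut, 1.57 = upright, at most 2.0 (leaning back, away from the mouth). The hinge is stiff: the lid stays at any angle and needs less than 2 N at its edge to move
- lid_edge (a point): the point of the lid's edge farthest from the hinge, 69 mm from it, at mid thickness
- timer: white kitchen timer standing loose on the rim, 50 mm deep (x) by 60 mm wide (y) by 62 mm high, 0.17 kg, with a heavy grey foot 12 mm high that runs 8 mm out under the button; origin on the underside, below the middle of the body (25 mm from the back); its front with display and red button faces its own -x, its plain back +x
- timer_back (a point): centre of the timer's back face, 35 mm above its underside
- start (a joint): travel of the timer's red round start button (28 mm diameter): 0 = out, 0.006 m = fully in, springs back; the spring takes 1.6 N to begin and 6.4 N to go fully in, far more than the friction under the loose timer
- button_face (a point): centre of the button's pushing face, 31 mm above the rim, standing 12 mm proud of the timer's front when out; the button moves in along the timer's +x
- lavadero: fixed cement wash slab with ribs and a raised border, 540 mm (x) by 480 mm (y), border 65 mm high; origin at the foot of its +y side, midway along; this straight upright side faces the working area
- stop (a point): middle of the slab's upright +y side face, 35 mm above the rim; its y axis points out of the face towards the working area, its x axis runs along the face (usable from -150 to +150 mm)
- brush: wooden-handled scrub brush, 60 x 210 x 40 mm lying along its y, bystander; origin under its middle
- spray_cap: blue spray bottle cap, 36 mm wide, 54 mm high, bystander; origin under its centre
- soap_dish: stainless steel soap dish with pink soap, 85 x 125 x 27 mm, bystander; origin under its centre
- detergent: white bottle, 72 mm diameter, 200 mm high, bystander; origin under its centre
- scoop: orange plastic bowl, 130 mm diameter, 60 mm high, bystander; origin under its centre
- soap_bar: cream bar of laundry soap, 45 x 75 x 30 mm, bystander; origin under its centre
Not all that is in view belongs to the job. What is shaped like the pin4 but green is not meant.

How it is judged:
By the outcome, as a careful person would: the job done as asked, in the order asked, and still so for the second after the job is handed in, with the robot touching nothing.
Of pin1, pin2, pin3, pin4, pin5 only 3 to 5 are there at a start; the rules pass over those that are not, and their reading is None.
At some moment in a run one of timer, pin1, pin2, pin3, pin4, pin5 may be knocked a few centimetres aside while the robot is not near it.
Once in a run the grip may slacken for a moment while it holds something.
It also fails if it takes over 210 s, if anything falls off the work surface, if the arm or the gripper's body presses on something with over 40 N, if the wrist force passes 120 N, or if a joint passes its speed limit or range.

## Working session

There is one attempt and no reset: what is moved stays moved. The work goes in short steps, Python scripts to look and compute and a tool call to move; the robot and the scene stay as the last step left them, time stands still between calls to the robot, and variables do not carry over. Pictures are saved under pics/ and viewed, about 12 in all and at most 16, crops included, and the job is handed in when it is done.

Besides the shell and the picture viewer there is one more tool, called after "Emit:" by a JSON object that holds its "method" and its "body", one argument or row to a line. move_arm: Moves the arm, as the interface text tells. Its arguments: {"type":"object","properties":{"deltas":{"type":"array","items":{"type":"object","properties":{"x":{"type":"number"},"y":{"type":"number"},"z":{"type":"number"},"wx":{"type":"number"},"wy":{"type":"number"},"wz":{"type":"number"},"hand":{"type":"number"}}}},"grip_force":{"type":"number"}},"required":["deltas"]}

```bash
mkdir -p pics; ls
python3 - <<'E'
from cell import monitor, viewer, robot
import cv2
for n in("top","side"):
    im=viewer.read_camera(n); cv2.imwrite(f"pics/{n}0.png",im[:,:,::-1])
    p=viewer.camera_params(n); print(n,p["camera_matrix"],p["R"],p["t"])
print(monitor.observe(), robot.hold_point_z)
E
```

```text
pics
top [[401.02657      0.         320.10579935]
 [  0.         401.02657    202.43866166]
 [  0.           0.           1.        ]] [[ 0.02811155 -0.99909933  0.03178467]
 [-0.98081205 -0.03370579 -0.19201988]
 [ 0.19291826 -0.02577681 -0.98087619]] [5.51447103e-04 5.61097746e-01 1.14961705e+00]
side [[462.94461913   0.         315.58680518]
 [  0.         462.94461913 199.31961164]
 [  0.           0.           1.        ]] [[ 0.968705   -0.24805858  0.00880681]
 [-0.13644321 -0.56179909 -0.81594426]
 [ 0.20734963  0.78920765 -0.5780635 ]] [-0.52433968  0.20175698  1.11701718]
{'time': 0.1, 'qpos': array([-1.45600004e+00,  3.42644971e-01,  1.52488915e+00, -7.97879882e-06,
        1.27540586e+00, -1.46017270e-01]), 'qvel': array([ 0.00126715, -0.0014784 , -0.00185872, -0.00159892,  0.001836  ,
        0.00039729]), 'joint_efforts': array([ 7.50357467e-04, -4.32007062e+01, -2.44693440e+01,  7.18272314e-02,
        5.25852456e-02, -4.95317613e-05]), 'tool_pos': array([ 0.1353498 , -0.50689004,  0.22612994]), 'tool_rot': array([-3.14025856e+00, -1.88484632e-04,  2.60815758e-01]), 'contact_force': array([-0.82298596,  0.4578205 ,  0.16315432]), 'torque': array([-0.02579699,  0.00734655,  0.01839221]), 'opening': 0.0919336872865333} 0.0188
```

View pics/top0.png

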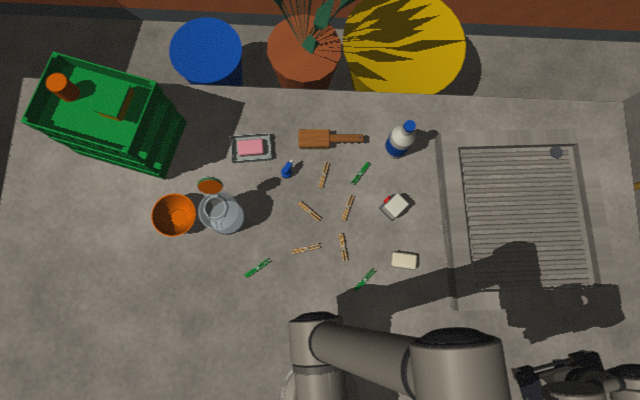

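View pics/side0.png

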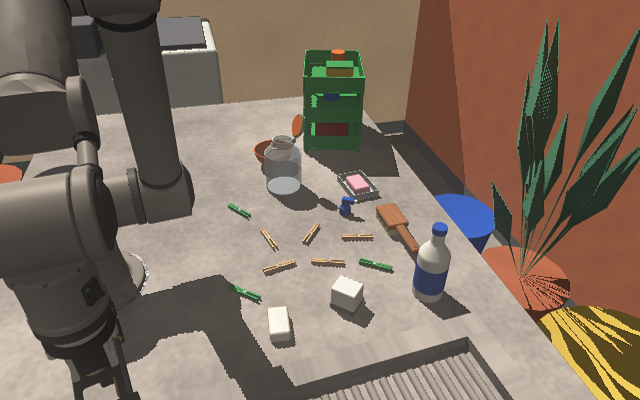

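```bash
cat > h.py <<'E'
from cell import monitor, viewer, robot
import cv2, numpy as np
from scipy.spatial.transform import Rotation as Ro
def cam(n): return viewer.camera_params(n)
def ray(n,u,v):
    p=cam(n); R,t=np.array(p["R"]),np.array(p["t"])
    d=R.T@np.linalg.inv(p["camera_matrix"])@[u,v,1.]
    return -R.T@t,d
def onz(n,u,v,z):
    c,d=ray(n,u,v); return c+d*(z-c[2])/d[2]
def two(a,b):  # top pixel a, side pixel b -> point, gap
    c1,d1=ray("top",*a);c2,d2=ray("side",*b);d1/=np.linalg.norm(d1);d2/=np.linalg.norm(d2)
    s=np.linalg.lstsq(np.c_[d1,-d2],c2-c1,rcond=None)[0]
    p,q=c1+s[0]*d1,c2+s[1]*d2; return (p+q)/2,np.linalg.norm(p-q)
def proj(n,X):
    p=cam(n); q=np.array(p["camera_matrix"])@(np.array(p["R"])@X+p["t"]); return q[:2]/q[2]
def pins(n="top",im=None,z=.006):
    im=viewer.read_camera(n) if im is None else im
    hsv=cv2.cvtColor(im,cv2.COLOR_RGB2HSV)
    m=cv2.inRange(hsv,(6,75,60),(24,255,255)); m=cv2.morphologyEx(m,cv2.MORPH_CLOSE,np.ones((3,3)))
    out=[]
    for c in cv2.findContours(m,cv2.RETR_EXTERNAL,cv2.CHAIN_APPROX_NONE)[0]:
        if cv2.contourArea(c)<25: continue
        w=np.zeros(m.shape,np.uint8); cv2.drawContours(w,[c],-1,1,-1)
        v,u=np.nonzero(w); P=np.array([onz(n,a,b,z)[:2] for a,b in zip(u,v)])
        k=P.mean(0); e,V=np.linalg.eigh(np.cov((P-k).T)); pr=(P-k)@V
        L=np.ptp(pr,axis=0); k=k+V@((pr.max(0)+pr.min(0))/2)
        if .06<L[1]<.11 and L[0]<.035: out.append((k.round(4),round(np.degrees(np.arctan2(*V[::-1,1]))%180,1),L.round(3),(int(u.mean()),int(v.mean()))))
    return out
def pose():
    o=monitor.observe(); T=np.eye(4); T[:3,:3]=Ro.from_euler("xyz",o["tool_rot"]).as_matrix(); T[:3,3]=o["tool_pos"]; return T
def mk(p,z,y):  # tool z axis and jaw axis y (world)
    z=np.array(z,float)/np.linalg.norm(z); y=np.array(y,float)-np.dot(y,z)*z; y/=np.linalg.norm(y)
    T=np.eye(4); T[:3,:3]=np.c_[np.cross(y,z),y,z]; T[:3,3]=p; return T
def chain(targets,T=None):
    T=pose() if T is None else T
    for G in targets:
        D=np.linalg.inv(T)@G
        x=D[:3,3].round(3); w=Ro.from_matrix(D[:3,:3]).as_rotvec(degrees=True).round(1)
        n=max(np.linalg.norm(x)/.0625,np.linalg.norm(w)/10.7)
        print(dict(x=x[0],y=x[1],z=x[2],wx=w[0],wy=w[1],wz=w[2]),"rows %.1f"%n)
        E=np.eye(4);E[:3,:3]=Ro.from_rotvec(w,degrees=True).as_matrix();E[:3,3]=x;T=T@E
    return T
E
python3 - <<'E'
from h import *
top=cv2.imread("pics/top0.png")[:,:,::-1].copy(); side=cv2.imread("pics/side0.png")[:,:,::-1].copy()
for n,i in(("top",top),("side",side)):
    print(n); [print(p) for p in pins(n,i)]
a=cv2.resize(top[160:260,150:290],None,fx=4,fy=4,interpolation=cv2.INTER_CUBIC)   # jar
b=cv2.resize(top[180:280,360:470],None,fx=4,fy=4,interpolation=cv2.INTER_CUBIC)   # timer
c=cv2.resize(side[100:200,230:330],None,fx=4,fy=4,interpolation=cv2.INTER_CUBIC)
d=cv2.resize(side[260:360,310:410],None,fx=4,fy=4,interpolation=cv2.INTER_CUBIC)
W=np.zeros((600,800,3),np.uint8)
q=lambda i:cv2.resize(i,(400,300))
def put(i,x,y):
    s=min(400/i.shape[1],300/i.shape[0]);j=cv2.resize(i,None,fx=s,fy=s);W[y:y+j.shape[0],x:x+j.shape[1]]=j;print(s*4)
put(a,0,0);put(b,400,0);put(c,0,300);put(d,400,300)
cv2.imwrite("pics/c0.png",W[:,:,::-1])
E
```

```text
topTraceback (most recent call last):
  File "<stdin>", line 4, in <module>
  File "h.py", line 25, in pins
    v,u=np.nonzero(w); P=np.array([onz(n,a,b,z)[:2] for a,b in zip(u,v)])
                                   ~~~^^^^^^^^^
  File "h.py", line 10, in onz
    c,d=ray(n,u,v); return c+d*(z-c[2])/d[2]
        ~~~^^^^^^^
  File "h.py", line 6, in ray
    p=cam(n); R,t=np.array(p["R"]),np.array(p["t"])
  File "h.py", line 4, in cam
    def cam(n): return viewer.camera_params(n)
                       ~~~~~~~~~~~~~~~~~~~~^^^
ValueError: time passes only in moves, steps and waits
```

```bash
sed -i 's/^def cam(n):.*/import functools\n@functools.lru_cache\ndef cam(n): return viewer.camera_params(n)/; s/if cv2.contourArea(c)<25: continue/if not 25<cv2.contourArea(c)<600: continue/' h.py
cat > c0.py <<'E'
from h import *
top=cv2.imread("pics/top0.png")[:,:,::-1].copy(); side=cv2.imread("pics/side0.png")[:,:,::-1].copy()
for n,i in(("top",top),("side",side)):
    print(n); [print(p) for p in pins(n,i)]
W=np.zeros((600,800,3),np.uint8)
def put(i,x,y):
    j=cv2.resize(i,None,fx=4,fy=4,interpolation=cv2.INTER_CUBIC);W[y:y+j.shape[0],x:x+j.shape[1]]=j
put(top[165:240,170:270],0,0);put(top[180:255,365:465],400,0)
put(side[108:183,240:340],0,300);put(side[260:335,300:400],400,300)
cv2.imwrite("pics/c0.png",W[:,:,::-1])
E
python3 c0.py
```

```text
top
(array([0.4259, 0.0581]), np.float64(104.9), array([0.014, 0.084]), (305, 248))
(array([ 0.4336, -0.056 ]), np.float64(11.3), array([0.018, 0.082]), (342, 247))
(array([0.543 , 0.0512]), np.float64(52.1), array([0.016, 0.083]), (308, 210))
(array([ 0.5562, -0.0683]), np.float64(161.9), array([0.016, 0.084]), (347, 207))
(array([0.6599, 0.0085]), np.float64(167.8), array([0.016, 0.084]), (323, 174))
side
(array([ 0.4335, -0.0525]), np.float64(11.5), array([0.023, 0.085]), (278, 266))
(array([ 0.5544, -0.0645]), np.float64(161.5), array([0.023, 0.082]), (327, 261))
(array([0.6592, 0.0113]), np.float64(168.5), array([0.023, 0.084]), (356, 236))
(array([0.4259, 0.0612]), np.float64(103.7), array([0.016, 0.093]), (268, 238))
(array([0.54  , 0.0546]), np.float64(52.3), array([0.017, 0.092]), (310, 233))
```

View pics/c0.png

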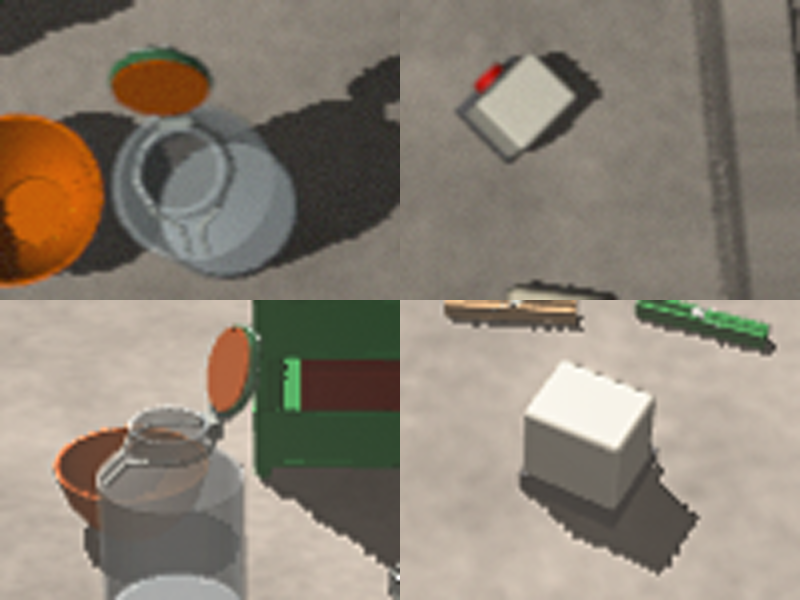

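Run:
```python
from h import *
A=lambda x,y:(170+x/4-.4,165+y/4-.4)
B=lambda x,y:(365+(x-400)/4-.4,180+y/4-.4)
C=lambda x,y:(240+x/4-.4,108+(y-300)/4-.4)
D=lambda x,y:(300+(x-400)/4-.4,260+(y-300)/4-.4)
print("mouth",two(A(182,166),C(170,428)),onz("top",*A(182,166),.17))
print("lidc",two(A(160,82),C(231,373)))
print("timer top");
for c in [(528,54),(577,98),(512+12,150),(478,104)]: print(onz("top",*B(*c),.062))
print("side");
for c in [(567,360),(654,400),(617,450),(526,410)]: print(onz("side",*D(*c),.062))
print("button",onz("top",*B(487,78),.04))
print("slab foot",onz("top",*B(696,0),0),onz("top",*B(724,298),0))
print("slab top",onz("top",*B(721,0),.065),onz("top",*B(748,298),.065))
top=cv2.imread("pics/top0.png")[:,:,::-1]; hsv=cv2.cvtColor(top.copy(),cv2.COLOR_RGB2HSV)
```

```text
mouth (array([0.51695768, 0.30269754, 0.16871253]), np.float64(0.0032991473670094997)) [0.51839656 0.30230269 0.17      ]
lidc (array([0.56606737, 0.31329487, 0.2028117 ]), np.float64(0.003766426486054907))
timer top
[ 0.59591704 -0.21157007  0.062     ]
[ 0.56338365 -0.24827573  0.062     ]
[ 0.52253996 -0.20793171  0.062     ]
[ 0.5562522  -0.17358217  0.062     ]
side
[ 0.55728702 -0.17311488  0.062     ]
[ 0.59534589 -0.21489456  0.062     ]
[ 0.56357071 -0.24539555  0.062     ]
[ 0.52376236 -0.20506648  0.062     ]
button [ 0.58100893 -0.18473257  0.04      ]
slab foot [ 0.65916588 -0.36125524  0.        ] [ 0.42204092 -0.37618881  0.        ]
slab top [ 0.64246492 -0.35884643  0.065     ] [ 0.41765787 -0.37158353  0.065     ]
```

```bash
cat >> h.py <<'E'
def gr(k,phi,z,off=.03):  # tool-down grasp pose on the +phi end of a pin
    f=np.radians(phi); u=np.array([np.cos(f),np.sin(f)])
    return mk([*(np.array(k)+off*u),z],[0,0,-1],[np.sin(f),-np.cos(f),0])
M=np.array([.517,.3025]); H=np.radians(100)
def ins(z,m=M,back=0.,dz=.0035):
    h=np.array([np.cos(H),np.sin(H)])
    return mk([*(m+h*(dz-back)),z],[*h,0],[np.sin(H),-np.cos(H),0])
E
python3 - <<'E'
from h import *
k,p=(.4259,.0593),104.5
chain([mk([.45,-.2,.25],[0,0,-1],[1,0,0]),gr(k,p,.08),gr(k,p,.002),gr(k,p,.002+.27),ins(.30,back=.05),ins(.27),ins(.19)])
E
```

```text
{'x': np.float64(0.383), 'y': np.float64(-0.215), 'z': np.float64(-0.024), 'wx': np.float64(-0.1), 'wy': np.float64(-0.1), 'wz': np.float64(-75.1)} rows 7.0
{'x': np.float64(0.289), 'y': np.float64(-0.031), 'z': np.float64(0.17), 'wx': np.float64(0.0), 'wy': np.float64(0.1), 'wz': np.float64(-14.5)} rows 5.4
{'x': np.float64(-0.0), 'y': np.float64(-0.0), 'z': np.float64(0.078), 'wx': np.float64(0.0), 'wy': np.float64(-0.0), 'wz': np.float64(0.0)} rows 1.2
{'x': np.float64(0.0), 'y': np.float64(-0.0), 'z': np.float64(-0.27), 'wx': np.float64(0.0), 'wy': np.float64(-0.0), 'wz': np.float64(0.0)} rows 4.3
{'x': np.float64(0.136), 'y': np.float64(0.145), 'z': np.float64(-0.028), 'wx': np.float64(-3.6), 'wy': np.float64(89.9), 'wz': np.float64(3.6)} rows 8.4
{'x': np.float64(-0.03), 'y': np.float64(0.0), 'z': np.float64(0.05), 'wx': np.float64(0.0), 'wy': np.float64(0.0), 'wz': np.float64(0.0)} rows 0.9
{'x': np.float64(-0.08), 'y': np.float64(0.0), 'z': np.float64(0.0), 'wx': np.float64(0.0), 'wy': np.float64(0.0), 'wz': np.float64(0.0)} rows 1.3
```

Emit:
{"method": "move_arm", "body": {
  "deltas": [
    {"x": 0.383, "y": -0.215, "z": -0.024, "wz": -75.1, "hand": 0.45},
    {"x": 0.383, "y": -0.215, "z": -0.024, "wz": -75.1, "hand": 0.45},
    {"x": 0.383, "y": -0.215, "z": -0.024, "wz": -75.1, "hand": 0.45},
    {"x": 0.383, "y": -0.215, "z": -0.024, "wz": -75.1, "hand": 0.45},
    {"x": 0.383, "y": -0.215, "z": -0.024, "wz": -75.1, "hand": 0.45},
    {"x": 0.383, "y": -0.215, "z": -0.024, "wz": -75.1, "hand": 0.45},
    {"x": 0.383, "y": -0.215, "z": -0.024, "wz": -75.1, "hand": 0.45},
    {"x": 0.383, "y": -0.215, "z": -0.024, "wz": -75.1, "hand": 0.45}
  ]
}}

```text
schema error: expected keys x, y, z, wx, wy, wz, hand
```

Run:
```python
from h import *
print(monitor.observe()["qpos"].round(3))
for p in pins("top"): print(p)
for p in pins("side"): print("s",p)
k,p=(.4259,.0593),104.5
chain([gr(k,p,.05),gr(k,p,.002),gr(k,p,.002+.27),ins(.30,back=.05),ins(.27),ins(.19)])
```

```text
[-1.456  0.343  1.525 -0.     1.275 -0.146]
(array([0.4259, 0.0581]), np.float64(105.0), array([0.014, 0.084]), (305, 248))
(array([ 0.4344, -0.0556]), np.float64(11.1), array([0.017, 0.084]), (342, 247))
(array([0.5432, 0.0511]), np.float64(52.1), array([0.017, 0.083]), (308, 210))
(array([ 0.5562, -0.0682]), np.float64(161.4), array([0.016, 0.084]), (347, 207))
(array([0.6601, 0.0092]), np.float64(167.8), array([0.016, 0.084]), (323, 174))
s (array([ 0.4335, -0.0525]), np.float64(11.6), array([0.023, 0.085]), (278, 266))
s (array([ 0.5544, -0.0645]), np.float64(161.5), array([0.023, 0.082]), (327, 261))
s (array([0.6592, 0.0113]), np.float64(168.5), array([0.023, 0.084]), (356, 236))
s (array([0.4259, 0.0612]), np.float64(103.7), array([0.016, 0.093]), (268, 238))
s (array([0.54  , 0.0546]), np.float64(52.3), array([0.017, 0.092]), (310, 233))
{'x': np.float64(0.427), 'y': np.float64(-0.502), 'z': np.float64(0.177), 'wx': np.float64(-0.0), 'wy': np.float64(-0.0), 'wz': np.float64(-89.6)} rows 10.9
{'x': np.float64(0.0), 'y': np.float64(-0.0), 'z': np.float64(0.048), 'wx': np.float64(0.0), 'wy': np.float64(-0.1), 'wz': np.float64(0.0)} rows 0.8
{'x': np.float64(-0.0), 'y': np.float64(-0.0), 'z': np.float64(-0.27), 'wx': np.float64(0.0), 'wy': np.float64(0.0), 'wz': np.float64(0.0)} rows 4.3
{'x': np.float64(0.136), 'y': np.float64(0.146), 'z': np.float64(-0.028), 'wx': np.float64(-3.6), 'wy': np.float64(90.0), 'wz': np.float64(3.6)} rows 8.4
{'x': np.float64(-0.03), 'y': np.float64(-0.001), 'z': np.float64(0.05), 'wx': np.float64(0.0), 'wy': np.float64(-0.0), 'wz': np.float64(0.0)} rows 0.9
{'x': np.float64(-0.08), 'y': np.float64(0.0), 'z': np.float64(-0.0), 'wx': np.float64(0.0), 'wy': np.float64(-0.0), 'wz': np.float64(0.0)} rows 1.3
```

Emit:
{"method": "move_arm", "body": {
  "deltas": [
    {"x": 0.383, "y": -0.215, "z": -0.024, "wx": 0, "wy": 0, "wz": -75.1, "hand": 0.45},
    {"x": 0.383, "y": -0.215, "z": -0.024, "wx": 0, "wy": 0, "wz": -75.1, "hand": 0.45},
    {"x": 0.383, "y": -0.215, "z": -0.024, "wx": 0, "wy": 0, "wz": -75.1, "hand": 0.45},
    {"x": 0.383, "y": -0.215, "z": -0.024, "wx": 0, "wy": 0, "wz": -75.1, "hand": 0.45},
    {"x": 0.383, "y": -0.215, "z": -0.024, "wx": 0, "wy": 0, "wz": -75.1, "hand": 0.45},
    {"x": 0.383, "y": -0.215, "z": -0.024, "wx": 0, "wy": 0, "wz": -75.1, "hand": 0.45},
    {"x": 0.383, "y": -0.215, "z": -0.024, "wx": 0, "wy": 0, "wz": -75.1, "hand": 0.45},
    {"x": 0.383, "y": -0.215, "z": -0.024, "wx": 0, "wy": 0, "wz": -75.1, "hand": 0.45}
  ]
}}

```text
time: 1.2
tool_pos: [0.4522, -0.1977, 0.2507]
tool_rot: [3.141, -0.0, 1.579]
contact_force: [-1.2, -0.8, -0.2]
opening: 0.0412
```

Run:
```python
from h import *
print(monitor.observe()["qpos"].round(3))
k,p=(.4259,.0593),104.5
chain([gr(k,p,.06),gr(k,p,.002),gr(k,p,.002+.27),ins(.30,back=.05),ins(.27),ins(.19)])
```

```text
[-5.680e-01  2.650e-01  1.566e+00  1.000e-03  1.310e+00 -5.760e-01]
{'x': np.float64(0.286), 'y': np.float64(-0.032), 'z': np.float64(0.191), 'wx': np.float64(0.0), 'wy': np.float64(-0.0), 'wz': np.float64(-14.0)} rows 5.5
{'x': np.float64(0.0), 'y': np.float64(0.0), 'z': np.float64(0.058), 'wx': np.float64(0.0), 'wy': np.float64(-0.0), 'wz': np.float64(-0.0)} rows 0.9
{'x': np.float64(0.0), 'y': np.float64(0.001), 'z': np.float64(-0.27), 'wx': np.float64(0.0), 'wy': np.float64(-0.0), 'wz': np.float64(-0.0)} rows 4.3
{'x': np.float64(0.137), 'y': np.float64(0.145), 'z': np.float64(-0.028), 'wx': np.float64(-3.5), 'wy': np.float64(89.9), 'wz': np.float64(3.5)} rows 8.4
{'x': np.float64(-0.03), 'y': np.float64(-0.0), 'z': np.float64(0.05), 'wx': np.float64(0.0), 'wy': np.float64(0.0), 'wz': np.float64(0.0)} rows 0.9
{'x': np.float64(-0.08), 'y': np.float64(-0.0), 'z': np.float64(-0.0), 'wx': np.float64(0.0), 'wy': np.float64(0.0), 'wz': np.float64(0.0)} rows 1.3
```

Emit:
{"method": "move_arm", "body": {
  "deltas": [
    {"x": 0.286, "y": -0.032, "z": 0.191, "wx": 0, "wy": 0, "wz": -14, "hand": 0.4},
    {"x": 0.286, "y": -0.032, "z": 0.191, "wx": 0, "wy": 0, "wz": -14, "hand": 0.4},
    {"x": 0.286, "y": -0.032, "z": 0.191, "wx": 0, "wy": 0, "wz": -14, "hand": 0.4},
    {"x": 0.286, "y": -0.032, "z": 0.191, "wx": 0, "wy": 0, "wz": -14, "hand": 0.4},
    {"x": 0.286, "y": -0.032, "z": 0.191, "wx": 0, "wy": 0, "wz": -14, "hand": 0.4},
    {"x": 0.286, "y": -0.032, "z": 0.191, "wx": 0, "wy": 0, "wz": -14, "hand": 0.4},
    {"x": 0.286, "y": -0.032, "z": 0.191, "wx": 0, "wy": 0, "wz": -14, "hand": 0.4}
  ]
}}

```text
time: 2.08
tool_pos: [0.4163, 0.0856, 0.0586]
tool_rot: [-3.138, -0.0, 1.817]
contact_force: [-0.1, -1.0, 0.8]
opening: 0.0369
```

Emit:
{"method": "move_arm", "body": {
  "deltas": [
    {"x": 0, "y": 0, "z": 0.03, "wx": 0, "wy": 0, "wz": 0, "hand": 0.4},
    {"x": 0, "y": 0, "z": 0.058, "wx": 0, "wy": 0, "wz": 0, "hand": 0.4},
    {"x": 0, "y": 0, "z": 0.058, "wx": 0, "wy": 0, "wz": 0, "hand": 0.4},
    {"x": 0, "y": 0, "z": 0.058, "wx": 0, "wy": 0, "wz": 0, "hand": 0},
    {"x": 0, "y": 0, "z": 0.058, "wx": 0, "wy": 0, "wz": 0, "hand": 0},
    {"x": 0, "y": 0, "z": 0.058, "wx": 0, "wy": 0, "wz": 0, "hand": 0},
    {"x": 0, "y": 0, "z": 0.058, "wx": 0, "wy": 0, "wz": 0, "hand": 0},
    {"x": 0, "y": 0, "z": 0.058, "wx": 0, "wy": 0, "wz": 0, "hand": 0}
  ],
  "grip_force": 30
}}

```text
time: 3.08
tool_pos: [0.4182, 0.085, 0.0021]
tool_rot: [3.141, 0.001, 1.816]
contact_force: [-0.4, -2.8, 5.6]
opening: 0.0133
```

Emit:
{"method": "move_arm", "body": {
  "deltas": [
    {"x": 0, "y": 0, "z": -0.05, "wx": 0, "wy": 0, "wz": 0, "hand": 0},
    {"x": 0, "y": 0, "z": -0.1, "wx": 0, "wy": 0, "wz": 0, "hand": 0},
    {"x": 0, "y": 0, "z": -0.16, "wx": 0, "wy": 0, "wz": 0, "hand": 0},
    {"x": 0, "y": 0, "z": -0.22, "wx": 0, "wy": 0, "wz": 0, "hand": 0},
    {"x": 0, "y": 0, "z": -0.27, "wx": 0, "wy": 0, "wz": 0, "hand": 0},
    {"x": 0, "y": 0, "z": -0.27, "wx": 0, "wy": 0, "wz": 0, "hand": 0}
  ]
}}

```text
time: 3.82
tool_pos: [0.4194, 0.0854, 0.2752]
tool_rot: [3.134, 0.002, 1.816]
contact_force: [0.0, -0.1, -0.8]
opening: 0.0134
```

Emit:
{"method": "move_arm", "body": {
  "deltas": [
    {"x": 0.136, "y": 0.145, "z": -0.028, "wx": -3.5, "wy": 89.9, "wz": 3.5, "hand": 0},
    {"x": 0.136, "y": 0.145, "z": -0.028, "wx": -3.5, "wy": 89.9, "wz": 3.5, "hand": 0},
    {"x": 0.136, "y": 0.145, "z": -0.028, "wx": -3.5, "wy": 89.9, "wz": 3.5, "hand": 0},
    {"x": 0.136, "y": 0.145, "z": -0.028, "wx": -3.5, "wy": 89.9, "wz": 3.5, "hand": 0},
    {"x": 0.136, "y": 0.145, "z": -0.028, "wx": -3.5, "wy": 89.9, "wz": 3.5, "hand": 0},
    {"x": 0.136, "y": 0.145, "z": -0.028, "wx": -3.5, "wy": 89.9, "wz": 3.5, "hand": 0},
    {"x": 0.136, "y": 0.145, "z": -0.028, "wx": -3.5, "wy": 89.9, "wz": 3.5, "hand": 0},
    {"x": 0.136, "y": 0.145, "z": -0.028, "wx": -3.5, "wy": 89.9, "wz": 3.5, "hand": 0}
  ]
}}

```text
time: 4.82
tool_pos: [0.5257, 0.2517, 0.2986]
tool_rot: [3.141, -1.505, 1.738]
contact_force: [0.2, 0.2, -0.9]
opening: 0.0137
```

Run:
```python
from h import *
o=monitor.observe(); print(o["qpos"].round(3),o["opening"])
chain([ins(.30,back=.05),ins(.27),ins(.19)]); print(pose().round(3))
cv2.imwrite("pics/s1.png",viewer.read_camera("side")[:,:,::-1])
```

```text
[-0.237  0.702  1.606  1.242  1.819 -0.793] 0.013734128205427503
{'x': np.float64(0.002), 'y': np.float64(0.0), 'z': np.float64(0.005), 'wx': np.float64(0.4), 'wy': np.float64(3.8), 'wz': np.float64(-0.0)} rows 0.4
{'x': np.float64(-0.03), 'y': np.float64(0.0), 'z': np.float64(0.05), 'wx': np.float64(0.0), 'wy': np.float64(-0.0), 'wz': np.float64(-0.0)} rows 0.9
{'x': np.float64(-0.08), 'y': np.float64(0.0), 'z': np.float64(-0.0), 'wx': np.float64(0.0), 'wy': np.float64(-0.0), 'wz': np.float64(-0.0)} rows 1.3
[[-0.011  0.986 -0.166  0.526]
 [ 0.065  0.166  0.984  0.252]
 [ 0.998  0.    -0.066  0.299]
 [ 0.     0.     0.     1.   ]]
```

View pics/s1.png

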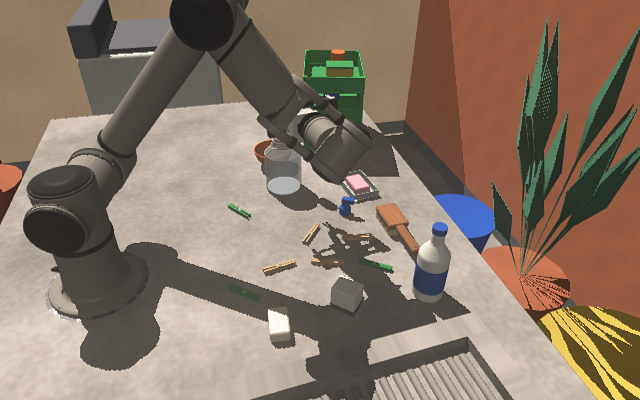

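Emit:
{"method": "move_arm", "body": {
  "deltas": [
    {"x": 0.002, "y": 0, "z": 0.005, "wx": 0.4, "wy": 3.8, "wz": 0, "hand": 0},
    {"x": -0.025, "y": 0, "z": 0.057, "wx": 0.4, "wy": 3.8, "wz": 0, "hand": 0},
    {"x": -0.025, "y": 0, "z": 0.057, "wx": 0.4, "wy": 3.8, "wz": 0, "hand": 0},
    {"x": -0.025, "y": 0, "z": 0.057, "wx": 0.4, "wy": 3.8, "wz": 0, "hand": 0}
  ]
}}

```text
time: 5.38
tool_pos: [0.516, 0.3069, 0.2704]
tool_rot: [2.924, -1.563, 1.966]
contact_force: [0.7, 0.1, 0.1]
opening: 0.0136
```

Run:
```python
from h import *
print(monitor.observe()["opening"])
chain([ins(.27),ins(.19)]); print(pose().round(3))
t=viewer.read_camera("top");s=viewer.read_camera("side")
f=lambda i,u,v:cv2.resize(i[v:v+100,u:u+130],None,fx=3,fy=3,interpolation=cv2.INTER_CUBIC)
cv2.imwrite("pics/c1.png",np.hstack([f(t,160,150),f(s,230,90)])[:,:,::-1])
```

```text
0.013582133502312738
{'x': np.float64(-0.0), 'y': np.float64(0.0), 'z': np.float64(-0.001), 'wx': np.float64(-0.2), 'wy': np.float64(0.4), 'wz': np.float64(0.1)} rows 0.0
{'x': np.float64(-0.08), 'y': np.float64(0.0), 'z': np.float64(0.0), 'wx': np.float64(0.0), 'wy': np.float64(0.0), 'wz': np.float64(-0.0)} rows 1.3
[[-0.003  0.984 -0.177  0.516]
 [ 0.007  0.177  0.984  0.307]
 [ 1.     0.002 -0.007  0.27 ]
 [ 0.     0.     0.     1.   ]]
```

View pics/c1.png

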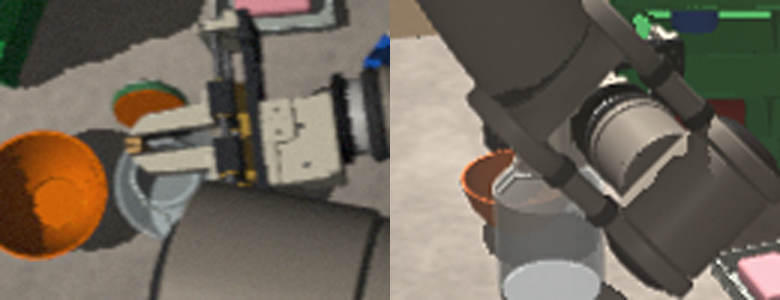

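Emit:
{"method": "move_arm", "body": {
  "deltas": [
    {"x": -0.04, "y": 0, "z": -0.001, "wx": 0, "wy": 0.4, "wz": 0, "hand": 0},
    {"x": -0.08, "y": 0, "z": -0.001, "wx": 0, "wy": 0.4, "wz": 0, "hand": 0},
    {"x": -0.08, "y": 0, "z": -0.001, "wx": 0, "wy": 0.4, "wz": 0, "hand": 0},
    {"x": -0.08, "y": 0, "z": -0.001, "wx": 0, "wy": 0.4, "wz": 0, "hand": 0}
  ]
}}

```text
time: 5.98
tool_pos: [0.5173, 0.3047, 0.1921]
tool_rot: [1.316, -1.566, -2.711]
contact_force: [-0.0, 0.3, 0.1]
opening: 0.0136
```

Emit:
{"method": "move_arm", "body": {
  "deltas": [
    {"x": 0, "y": 0, "z": 0, "wx": 0, "wy": 0, "wz": 0, "hand": 0.3},
    {"x": 0, "y": 0, "z": 0, "wx": 0, "wy": 0, "wz": 0, "hand": 0.3},
    {"x": 0, "y": 0, "z": 0, "wx": 0, "wy": 0, "wz": 0, "hand": 0.3},
    {"x": 0, "y": 0, "z": 0, "wx": 0, "wy": 0, "wz": 0, "hand": 0.3},
    {"x": 0.05, "y": 0, "z": 0, "wx": 0, "wy": 0, "wz": 0, "hand": 0.3},
    {"x": 0.1, "y": 0, "z": -0.02, "wx": 0, "wy": 0, "wz": 0, "hand": 0.3},
    {"x": 0.1, "y": 0, "z": -0.08, "wx": 0, "wy": 0, "wz": 0, "hand": 0.3},
    {"x": 0.1, "y": 0, "z": -0.08, "wx": 0, "wy": 0, "wz": 0, "hand": 0.3}
  ]
}}

```text
time: 6.98
tool_pos: [0.5321, 0.2233, 0.291]
tool_rot: [1.608, -1.566, -3.006]
contact_force: [0.2, 0.1, -0.6]
opening: 0.0275
```

Run:
```python
from h import *
cv2.imwrite("pics/s2.png",viewer.read_camera("side")[:,:,::-1]);t=viewer.read_camera("top");cv2.imwrite("pics/t2.png",t[:,:,::-1])
for n in("top","side"): print(n,*pins(n),sep="\n")
print(monitor.observe()["qpos"].round(3))
```

```text
top
side
(array([ 0.4335, -0.0525]), np.float64(11.6), array([0.024, 0.085]), (278, 266))
(array([ 0.5541, -0.0654]), np.float64(160.9), array([0.024, 0.083]), (327, 261))
(array([0.6588, 0.0112]), np.float64(168.1), array([0.022, 0.084]), (355, 236))
(array([0.5401, 0.0546]), np.float64(52.1), array([0.017, 0.092]), (310, 233))
[-0.275  0.762  1.585  1.243  1.889 -0.831]
```

View pics/s2.png

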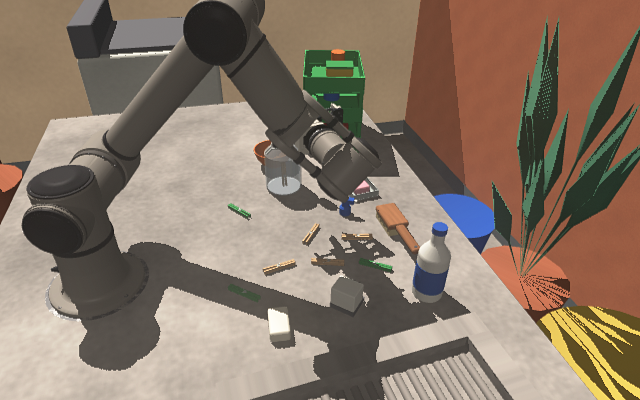

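```bash
cat >> h.py <<'E'
from scipy.spatial.transform import Slerp
def mid(A,B,f=.5):
    T=np.eye(4); T[:3,:3]=Slerp([0,1],Ro.from_matrix([A[:3,:3],B[:3,:3]]))(f).as_matrix(); T[:3,3]=A[:3,3]*(1-f)+B[:3,3]*f; return T
def cyc(k,p):
    P=pose(); G=gr(k,p,.2); g=gr(k,p,.272); I=ins(.30,back=.05)
    # A mid, B above, C down, (grip), D up, E tilt half, F tilt full, G over mouth, H in
    chain([mid(P,G,.6),gr(k,p,.06),gr(k,p,.002),g,mid(g,I),I,ins(.27),ins(.19)])
E
python3 - <<'E'
from h import *
cyc((.5415,.053),52.1)
E
```

```text
{'x': np.float64(-0.054), 'y': np.float64(0.002), 'z': np.float64(-0.092), 'wx': np.float64(-22.5), 'wy': np.float64(-50.6), 'wz': np.float64(22.6)} rows 5.6
{'x': np.float64(-0.141), 'y': np.float64(0.06), 'z': np.float64(0.106), 'wx': np.float64(-15.1), 'wy': np.float64(-33.7), 'wz': np.float64(15.0)} rows 3.7
{'x': np.float64(-0.0), 'y': np.float64(0.0), 'z': np.float64(0.058), 'wx': np.float64(0.0), 'wy': np.float64(0.0), 'wz': np.float64(0.0)} rows 0.9
{'x': np.float64(-0.0), 'y': np.float64(0.0), 'z': np.float64(-0.27), 'wx': np.float64(0.0), 'wy': np.float64(0.0), 'wz': np.float64(0.0)} rows 4.3
{'x': np.float64(0.06), 'y': np.float64(-0.069), 'z': np.float64(-0.014), 'wx': np.float64(18.7), 'wy': np.float64(42.1), 'wz': np.float64(-18.7)} rows 4.6
{'x': np.float64(0.064), 'y': np.float64(-0.04), 'z': np.float64(0.054), 'wx': np.float64(18.7), 'wy': np.float64(42.2), 'wz': np.float64(-18.7)} rows 4.7
{'x': np.float64(-0.03), 'y': np.float64(-0.0), 'z': np.float64(0.05), 'wx': np.float64(-0.0), 'wy': np.float64(-0.0), 'wz': np.float64(0.0)} rows 0.9
{'x': np.float64(-0.08), 'y': np.float64(-0.0), 'z': np.float64(-0.0), 'wx': np.float64(-0.0), 'wy': np.float64(-0.0), 'wz': np.float64(0.0)} rows 1.3
```

Emit:
{"method": "move_arm", "body": {
  "deltas": [
    {"x": -0.054, "y": 0.002, "z": -0.092, "wx": -22.5, "wy": -50.6, "wz": 22.6, "hand": 0.4},
    {"x": -0.054, "y": 0.002, "z": -0.092, "wx": -22.5, "wy": -50.6, "wz": 22.6, "hand": 0.4},
    {"x": -0.054, "y": 0.002, "z": -0.092, "wx": -22.5, "wy": -50.6, "wz": 22.6, "hand": 0.4},
    {"x": -0.054, "y": 0.002, "z": -0.092, "wx": -22.5, "wy": -50.6, "wz": 22.6, "hand": 0.4},
    {"x": -0.054, "y": 0.002, "z": -0.092, "wx": -22.5, "wy": -50.6, "wz": 22.6, "hand": 0.4},
    {"x": -0.054, "y": 0.002, "z": -0.092, "wx": -22.5, "wy": -50.6, "wz": 22.6, "hand": 0.4},
    {"x": -0.054, "y": 0.002, "z": -0.092, "wx": -22.5, "wy": -50.6, "wz": 22.6, "hand": 0.4}
  ]
}}

```text
time: 8.05
tool_pos: [0.5481, 0.1386, 0.2375]
tool_rot: [-2.939, -0.614, 1.122]
contact_force: [0.5, 0.1, -0.7]
opening: 0.0371
```

Emit:
{"method": "move_arm", "body": {
  "deltas": [
    {"x": -0.141, "y": 0.06, "z": 0.106, "wx": -15.1, "wy": -33.7, "wz": 15.0, "hand": 0.4},
    {"x": -0.141, "y": 0.06, "z": 0.106, "wx": -15.1, "wy": -33.7, "wz": 15.0, "hand": 0.4},
    {"x": -0.141, "y": 0.06, "z": 0.106, "wx": -15.1, "wy": -33.7, "wz": 15.0, "hand": 0.4},
    {"x": -0.141, "y": 0.06, "z": 0.106, "wx": -15.1, "wy": -33.7, "wz": 15.0, "hand": 0.4},
    {"x": -0.141, "y": 0.06, "z": 0.106, "wx": -15.1, "wy": -33.7, "wz": 15.0, "hand": 0.4},
    {"x": -0.141, "y": 0.06, "z": 0.106, "wx": -15.1, "wy": -33.7, "wz": 15.0, "hand": 0.4}
  ]
}}

```text
time: 8.8
tool_pos: [0.5603, 0.0762, 0.06]
tool_rot: [-3.141, -0.002, 0.911]
contact_force: [-0.4, -0.4, -0.5]
opening: 0.0363
```

Emit:
{"method": "move_arm", "body": {
  "deltas": [
    {"x": 0, "y": 0, "z": 0.03, "wx": 0, "wy": 0, "wz": 0, "hand": 0.4},
    {"x": 0, "y": 0, "z": 0.058, "wx": 0, "wy": 0, "wz": 0, "hand": 0.4},
    {"x": 0, "y": 0, "z": 0.058, "wx": 0, "wy": 0, "wz": 0, "hand": 0.4},
    {"x": 0, "y": 0, "z": 0.058, "wx": 0, "wy": 0, "wz": 0, "hand": 0},
    {"x": 0, "y": 0, "z": 0.058, "wx": 0, "wy": 0, "wz": 0, "hand": 0},
    {"x": 0, "y": 0, "z": 0.058, "wx": 0, "wy": 0, "wz": 0, "hand": 0},
    {"x": 0, "y": 0, "z": 0.058, "wx": 0, "wy": 0, "wz": 0, "hand": 0},
    {"x": 0, "y": 0, "z": 0.058, "wx": 0, "wy": 0, "wz": 0, "hand": 0}
  ],
  "grip_force": 30
}}

```text
time: 9.8
tool_pos: [0.5611, 0.0759, 0.0029]
tool_rot: [3.139, -0.001, 0.909]
contact_force: [-0.4, -1.7, 5.5]
opening: 0.0133
```

Emit:
{"method": "move_arm", "body": {
  "deltas": [
    {"x": 0, "y": 0, "z": -0.05, "wx": 0, "wy": 0, "wz": 0, "hand": 0},
    {"x": 0, "y": 0, "z": -0.1, "wx": 0, "wy": 0, "wz": 0, "hand": 0},
    {"x": 0, "y": 0, "z": -0.16, "wx": 0, "wy": 0, "wz": 0, "hand": 0},
    {"x": 0, "y": 0, "z": -0.22, "wx": 0, "wy": 0, "wz": 0, "hand": 0},
    {"x": 0, "y": 0, "z": -0.27, "wx": 0, "wy": 0, "wz": 0, "hand": 0},
    {"x": 0, "y": 0, "z": -0.27, "wx": 0, "wy": 0, "wz": 0, "hand": 0}
  ]
}}

```text
time: 10.55
tool_pos: [0.5621, 0.0767, 0.2769]
tool_rot: [3.133, -0.006, 0.909]
contact_force: [1.0, 1.0, -0.7]
opening: 0.0135
```

Emit:
{"method": "move_arm", "body": {
  "deltas": [
    {"x": 0.06, "y": -0.069, "z": -0.014, "wx": 18.7, "wy": 42.1, "wz": -18.7, "hand": 0},
    {"x": 0.06, "y": -0.069, "z": -0.014, "wx": 18.7, "wy": 42.1, "wz": -18.7, "hand": 0},
    {"x": 0.06, "y": -0.069, "z": -0.014, "wx": 18.7, "wy": 42.1, "wz": -18.7, "hand": 0},
    {"x": 0.06, "y": -0.069, "z": -0.014, "wx": 18.7, "wy": 42.1, "wz": -18.7, "hand": 0},
    {"x": 0.06, "y": -0.069, "z": -0.014, "wx": 18.7, "wy": 42.1, "wz": -18.7, "hand": 0},
    {"x": 0.06, "y": -0.069, "z": -0.014, "wx": 18.7, "wy": 42.1, "wz": -18.7, "hand": 0}
  ]
}}

```text
time: 11.3
tool_pos: [0.5425, 0.1649, 0.2838]
tool_rot: [-2.891, -0.768, 1.147]
contact_force: [0.1, 0.4, 0.4]
opening: 0.0137
```

Emit:
{"method": "move_arm", "body": {
  "deltas": [
    {"x": 0.064, "y": -0.04, "z": 0.054, "wx": 18.7, "wy": 42.2, "wz": -18.7, "hand": 0},
    {"x": 0.064, "y": -0.04, "z": 0.054, "wx": 18.7, "wy": 42.2, "wz": -18.7, "hand": 0},
    {"x": 0.064, "y": -0.04, "z": 0.054, "wx": 18.7, "wy": 42.2, "wz": -18.7, "hand": 0},
    {"x": 0.064, "y": -0.04, "z": 0.054, "wx": 18.7, "wy": 42.2, "wz": -18.7, "hand": 0},
    {"x": 0.064, "y": -0.04, "z": 0.054, "wx": 18.7, "wy": 42.2, "wz": -18.7, "hand": 0},
    {"x": 0.064, "y": -0.04, "z": 0.054, "wx": 18.7, "wy": 42.2, "wz": -18.7, "hand": 0},
    {"x": 0.064, "y": -0.04, "z": 0.054, "wx": 18.7, "wy": 42.2, "wz": -18.7, "hand": 0}
  ]
}}

```text
time: 12.18
tool_pos: [0.5256, 0.2571, 0.3005]
tool_rot: [2.891, -1.567, 1.996]
contact_force: [-0.7, 0.3, -0.9]
opening: 0.0138
```

Run:
```python
from h import *
o=monitor.observe(); print(o["qpos"].round(3),o["opening"])
chain([ins(.27),ins(.19)])
for n in("top","side"): i=viewer.read_camera(n);cv2.imwrite(f"pics/{n}3.png",i[:,:,::-1]);print(n,*pins(n,i),sep="\n")
```

```text
[-0.228  0.732  1.609  1.28   1.853 -0.814] 0.013793043213052898
{'x': np.float64(-0.03), 'y': np.float64(-0.001), 'z': np.float64(0.05), 'wx': np.float64(-0.0), 'wy': np.float64(0.2), 'wz': np.float64(0.1)} rows 0.9
{'x': np.float64(-0.08), 'y': np.float64(0.0), 'z': np.float64(-0.0), 'wx': np.float64(-0.0), 'wy': np.float64(0.0), 'wz': np.float64(-0.0)} rows 1.3
top
side
(array([ 0.4335, -0.0525]), np.float64(11.6), array([0.023, 0.085]), (278, 266))
(array([ 0.5542, -0.0649]), np.float64(160.4), array([0.023, 0.083]), (327, 261))
(array([0.6588, 0.0112]), np.float64(168.1), array([0.022, 0.084]), (355, 236))
```

Emit:
{"method": "move_arm", "body": {
  "deltas": [
    {"x": -0.03, "y": -0.001, "z": 0.05, "wx": 0, "wy": 0.2, "wz": 0, "hand": 0},
    {"x": -0.03, "y": -0.001, "z": 0.05, "wx": 0, "wy": 0.2, "wz": 0, "hand": 0},
    {"x": -0.03, "y": -0.001, "z": 0.05, "wx": 0, "wy": 0.2, "wz": 0, "hand": 0},
    {"x": -0.07, "y": -0.001, "z": 0.05, "wx": 0, "wy": 0.2, "wz": 0, "hand": 0},
    {"x": -0.11, "y": -0.001, "z": 0.05, "wx": 0, "wy": 0.2, "wz": 0, "hand": 0},
    {"x": -0.11, "y": -0.001, "z": 0.05, "wx": 0, "wy": 0.2, "wz": 0, "hand": 0},
    {"x": -0.11, "y": -0.001, "z": 0.05, "wx": 0, "wy": 0.2, "wz": 0, "hand": 0}
  ]
}}

```text
time: 13.15
tool_pos: [0.5173, 0.3048, 0.1919]
tool_rot: [0.875, -1.566, -2.273]
contact_force: [-1.1, -0.1, -0.3]
opening: 0.0136
```

Emit:
{"method": "move_arm", "body": {
  "deltas": [
    {"x": 0, "y": 0, "z": 0, "wx": 0, "wy": 0, "wz": 0, "hand": 0.3},
    {"x": 0, "y": 0, "z": 0, "wx": 0, "wy": 0, "wz": 0, "hand": 0.3},
    {"x": 0, "y": 0, "z": 0, "wx": 0, "wy": 0, "wz": 0, "hand": 0.3},
    {"x": 0, "y": 0, "z": 0, "wx": 0, "wy": 0, "wz": 0, "hand": 0.3},
    {"x": 0.05, "y": 0, "z": 0, "wx": 0, "wy": 0, "wz": 0, "hand": 0.3},
    {"x": 0.1, "y": 0, "z": -0.02, "wx": 0, "wy": 0, "wz": 0, "hand": 0.3},
    {"x": 0.1, "y": 0, "z": -0.08, "wx": 0, "wy": 0, "wz": 0, "hand": 0.3},
    {"x": 0.1, "y": 0, "z": -0.08, "wx": 0, "wy": 0, "wz": 0, "hand": 0.3}
  ]
}}

```text
time: 14.15
tool_pos: [0.5317, 0.2232, 0.2903]
tool_rot: [1.071, -1.566, -2.473]
contact_force: [0.3, 0.3, -1.0]
opening: 0.0275
```

Run:
```python
from h import *
i=viewer.read_camera("side");cv2.imwrite("pics/s4.png",i[:,:,::-1]);print(*pins("side",i),sep="\n")
cyc((.434,-.0542),11.4)
```

```text
(array([ 0.4335, -0.0525]), np.float64(11.6), array([0.024, 0.085]), (278, 266))
(array([ 0.5542, -0.0649]), np.float64(160.9), array([0.023, 0.083]), (327, 261))
(array([0.6593, 0.0132]), np.float64(167.8), array([0.026, 0.084]), (355, 236))
{'x': np.float64(-0.053), 'y': np.float64(-0.068), 'z': np.float64(-0.155), 'wx': np.float64(-40.9), 'wy': np.float64(-42.1), 'wz': np.float64(40.9)} rows 6.7
{'x': np.float64(-0.165), 'y': np.float64(0.11), 'z': np.float64(0.067), 'wx': np.float64(-27.3), 'wy': np.float64(-28.1), 'wz': np.float64(27.2)} rows 4.5
{'x': np.float64(0.0), 'y': np.float64(-0.001), 'z': np.float64(0.058), 'wx': np.float64(-0.0), 'wy': np.float64(-0.0), 'wz': np.float64(0.0)} rows 0.9
{'x': np.float64(0.0), 'y': np.float64(0.0), 'z': np.float64(-0.27), 'wx': np.float64(-0.0), 'wy': np.float64(-0.0), 'wz': np.float64(0.0)} rows 4.3
{'x': np.float64(0.061), 'y': np.float64(-0.143), 'z': np.float64(-0.014), 'wx': np.float64(34.1), 'wy': np.float64(35.0), 'wz': np.float64(-34.1)} rows 5.6
{'x': np.float64(0.096), 'y': np.float64(-0.062), 'z': np.float64(0.106), 'wx': np.float64(34.2), 'wy': np.float64(34.9), 'wz': np.float64(-34.1)} rows 5.6
{'x': np.float64(-0.03), 'y': np.float64(0.0), 'z': np.float64(0.05), 'wx': np.float64(-0.0), 'wy': np.float64(0.0), 'wz': np.float64(-0.0)} rows 0.9
{'x': np.float64(-0.08), 'y': np.float64(0.0), 'z': np.float64(0.0), 'wx': np.float64(-0.0), 'wy': np.float64(0.0), 'wz': np.float64(-0.0)} rows 1.3
```

Emit:
{"method": "move_arm", "body": {
  "deltas": [
    {"x": -0.053, "y": -0.068, "z": -0.155, "wx": -40.9, "wy": -42.1, "wz": 40.9, "hand": 0.4},
    {"x": -0.053, "y": -0.068, "z": -0.155, "wx": -40.9, "wy": -42.1, "wz": 40.9, "hand": 0.4},
    {"x": -0.053, "y": -0.068, "z": -0.155, "wx": -40.9, "wy": -42.1, "wz": 40.9, "hand": 0.4},
    {"x": -0.053, "y": -0.068, "z": -0.155, "wx": -40.9, "wy": -42.1, "wz": 40.9, "hand": 0.4},
    {"x": -0.053, "y": -0.068, "z": -0.155, "wx": -40.9, "wy": -42.1, "wz": 40.9, "hand": 0.4},
    {"x": -0.053, "y": -0.068, "z": -0.155, "wx": -40.9, "wy": -42.1, "wz": 40.9, "hand": 0.4},
    {"x": -0.053, "y": -0.068, "z": -0.155, "wx": -40.9, "wy": -42.1, "wz": 40.9, "hand": 0.4},
    {"x": -0.053, "y": -0.068, "z": -0.155, "wx": -40.9, "wy": -42.1, "wz": 40.9, "hand": 0.4}
  ]
}}

```text
time: 15.2
tool_pos: [0.4896, 0.0642, 0.2371]
tool_rot: [-2.76, -0.575, 0.587]
contact_force: [-0.0, 0.7, 0.3]
opening: 0.0368
```

Emit:
{"method": "move_arm", "body": {
  "deltas": [
    {"x": -0.165, "y": 0.11, "z": 0.067, "wx": -27.3, "wy": -28.1, "wz": 27.2, "hand": 0.4},
    {"x": -0.165, "y": 0.11, "z": 0.067, "wx": -27.3, "wy": -28.1, "wz": 27.2, "hand": 0.4},
    {"x": -0.165, "y": 0.11, "z": 0.067, "wx": -27.3, "wy": -28.1, "wz": 27.2, "hand": 0.4},
    {"x": -0.165, "y": 0.11, "z": 0.067, "wx": -27.3, "wy": -28.1, "wz": 27.2, "hand": 0.4},
    {"x": -0.165, "y": 0.11, "z": 0.067, "wx": -27.3, "wy": -28.1, "wz": 27.2, "hand": 0.4},
    {"x": -0.165, "y": 0.11, "z": 0.067, "wx": -27.3, "wy": -28.1, "wz": 27.2, "hand": 0.4},
    {"x": -0.165, "y": 0.11, "z": 0.067, "wx": -27.3, "wy": -28.1, "wz": 27.2, "hand": 0.4}
  ]
}}

```text
time: 16.08
tool_pos: [0.4625, -0.0473, 0.0593]
tool_rot: [-3.138, 0.001, 0.205]
contact_force: [-0.4, 0.6, 0.7]
opening: 0.0366
```

Emit:
{"method": "move_arm", "body": {
  "deltas": [
    {"x": 0, "y": 0, "z": 0.03, "wx": 0, "wy": 0, "wz": 0, "hand": 0.4},
    {"x": 0, "y": 0, "z": 0.058, "wx": 0, "wy": 0, "wz": 0, "hand": 0.4},
    {"x": 0, "y": 0, "z": 0.058, "wx": 0, "wy": 0, "wz": 0, "hand": 0.4},
    {"x": 0, "y": 0, "z": 0.058, "wx": 0, "wy": 0, "wz": 0, "hand": 0},
    {"x": 0, "y": 0, "z": 0.058, "wx": 0, "wy": 0, "wz": 0, "hand": 0},
    {"x": 0, "y": 0, "z": 0.058, "wx": 0, "wy": 0, "wz": 0, "hand": 0},
    {"x": 0, "y": 0, "z": 0.058, "wx": 0, "wy": 0, "wz": 0, "hand": 0},
    {"x": 0, "y": 0, "z": 0.058, "wx": 0, "wy": 0, "wz": 0, "hand": 0}
  ],
  "grip_force": 30
}}

```text
time: 17.08
tool_pos: [0.4633, -0.0478, 0.0022]
tool_rot: [-3.141, 0.0, 0.202]
contact_force: [-1.0, -0.6, 4.2]
opening: 0.0137
```

Emit:
{"method": "move_arm", "body": {
  "deltas": [
    {"x": 0, "y": 0, "z": -0.05, "wx": 0, "wy": 0, "wz": 0, "hand": 0},
    {"x": 0, "y": 0, "z": -0.1, "wx": 0, "wy": 0, "wz": 0, "hand": 0},
    {"x": 0, "y": 0, "z": -0.16, "wx": 0, "wy": 0, "wz": 0, "hand": 0},
    {"x": 0, "y": 0, "z": -0.22, "wx": 0, "wy": 0, "wz": 0, "hand": 0},
    {"x": 0, "y": 0, "z": -0.27, "wx": 0, "wy": 0, "wz": 0, "hand": 0},
    {"x": 0, "y": 0, "z": -0.27, "wx": 0, "wy": 0, "wz": 0, "hand": 0}
  ]
}}

```text
time: 17.82
tool_pos: [0.4651, -0.0481, 0.2758]
tool_rot: [3.138, -0.008, 0.202]
contact_force: [-0.4, -0.0, -0.6]
opening: 0.0136
```

Emit:
{"method": "move_arm", "body": {
  "deltas": [
    {"x": 0.061, "y": -0.143, "z": -0.014, "wx": 34.1, "wy": 35.0, "wz": -34.1, "hand": 0},
    {"x": 0.061, "y": -0.143, "z": -0.014, "wx": 34.1, "wy": 35.0, "wz": -34.1, "hand": 0},
    {"x": 0.061, "y": -0.143, "z": -0.014, "wx": 34.1, "wy": 35.0, "wz": -34.1, "hand": 0},
    {"x": 0.061, "y": -0.143, "z": -0.014, "wx": 34.1, "wy": 35.0, "wz": -34.1, "hand": 0},
    {"x": 0.061, "y": -0.143, "z": -0.014, "wx": 34.1, "wy": 35.0, "wz": -34.1, "hand": 0},
    {"x": 0.061, "y": -0.143, "z": -0.014, "wx": 34.1, "wy": 35.0, "wz": -34.1, "hand": 0},
    {"x": 0.061, "y": -0.143, "z": -0.014, "wx": 34.1, "wy": 35.0, "wz": -34.1, "hand": 0},
    {"x": 0.061, "y": -0.143, "z": -0.014, "wx": 34.1, "wy": 35.0, "wz": -34.1, "hand": 0}
  ]
}}

```text
time: 18.82
tool_pos: [0.4944, 0.1047, 0.2856]
tool_rot: [-2.685, -0.73, 0.656]
contact_force: [0.3, 1.0, 0.1]
opening: 0.0138
```

Emit:
{"method": "move_arm", "body": {
  "deltas": [
    {"x": 0.096, "y": -0.062, "z": 0.106, "wx": 34.2, "wy": 34.9, "wz": -34.1, "hand": 0},
    {"x": 0.096, "y": -0.062, "z": 0.106, "wx": 34.2, "wy": 34.9, "wz": -34.1, "hand": 0},
    {"x": 0.096, "y": -0.062, "z": 0.106, "wx": 34.2, "wy": 34.9, "wz": -34.1, "hand": 0},
    {"x": 0.096, "y": -0.062, "z": 0.106, "wx": 34.2, "wy": 34.9, "wz": -34.1, "hand": 0},
    {"x": 0.096, "y": -0.062, "z": 0.106, "wx": 34.2, "wy": 34.9, "wz": -34.1, "hand": 0},
    {"x": 0.096, "y": -0.062, "z": 0.106, "wx": 34.2, "wy": 34.9, "wz": -34.1, "hand": 0},
    {"x": 0.096, "y": -0.062, "z": 0.106, "wx": 34.2, "wy": 34.9, "wz": -34.1, "hand": 0},
    {"x": 0.096, "y": -0.062, "z": 0.106, "wx": 34.2, "wy": 34.9, "wz": -34.1, "hand": 0}
  ]
}}

```text
time: 19.82
tool_pos: [0.524, 0.2575, 0.3002]
tool_rot: [-2.546, -1.568, 1.153]
contact_force: [-0.3, -0.0, 0.1]
opening: 0.0137
```

Run:
```python
from h import *
o=monitor.observe(); print(o["qpos"].round(3),o["opening"])
chain([ins(.27),ins(.19)])
i=viewer.read_camera("side");print(*pins("side",i),sep="\n")
```

```text
[-0.227  0.733  1.611  1.278  1.855 -0.813] 0.013706911634314534
{'x': np.float64(-0.03), 'y': np.float64(0.001), 'z': np.float64(0.049), 'wx': np.float64(-0.2), 'wy': np.float64(0.1), 'wz': np.float64(-0.1)} rows 0.9
{'x': np.float64(-0.08), 'y': np.float64(0.0), 'z': np.float64(0.0), 'wx': np.float64(-0.0), 'wy': np.float64(0.0), 'wz': np.float64(0.0)} rows 1.3
(array([ 0.5542, -0.0649]), np.float64(160.5), array([0.023, 0.083]), (327, 261))
(array([0.6588, 0.0113]), np.float64(168.2), array([0.022, 0.084]), (355, 236))
```

Emit:
{"method": "move_arm", "body": {
  "deltas": [
    {"x": -0.03, "y": 0.001, "z": 0.049, "wx": 0, "wy": 0, "wz": 0, "hand": 0},
    {"x": -0.03, "y": 0.001, "z": 0.049, "wx": 0, "wy": 0, "wz": 0, "hand": 0},
    {"x": -0.03, "y": 0.001, "z": 0.049, "wx": 0, "wy": 0, "wz": 0, "hand": 0},
    {"x": -0.07, "y": 0.001, "z": 0.049, "wx": 0, "wy": 0, "wz": 0, "hand": 0},
    {"x": -0.11, "y": 0.001, "z": 0.049, "wx": 0, "wy": 0, "wz": 0, "hand": 0},
    {"x": -0.11, "y": 0.001, "z": 0.049, "wx": 0, "wy": 0, "wz": 0, "hand": 0},
    {"x": -0.11, "y": 0.001, "z": 0.049, "wx": 0, "wy": 0, "wz": 0, "hand": 0}
  ]
}}

```text
time: 20.75
tool_pos: [0.5173, 0.3046, 0.1915]
tool_rot: [1.728, -1.57, -3.122]
contact_force: [0.3, -0.5, 0.2]
opening: 0.0138
```

Emit:
{"method": "move_arm", "body": {
  "deltas": [
    {"x": 0, "y": 0, "z": 0, "wx": 0, "wy": 0, "wz": 0, "hand": 0.3},
    {"x": 0, "y": 0, "z": 0, "wx": 0, "wy": 0, "wz": 0, "hand": 0.3},
    {"x": 0, "y": 0, "z": 0, "wx": 0, "wy": 0, "wz": 0, "hand": 0.3},
    {"x": 0, "y": 0, "z": 0, "wx": 0, "wy": 0, "wz": 0, "hand": 0.3},
    {"x": 0.05, "y": 0, "z": 0, "wx": 0, "wy": 0, "wz": 0, "hand": 0.3},
    {"x": 0.1, "y": 0, "z": -0.02, "wx": 0, "wy": 0, "wz": 0, "hand": 0.3},
    {"x": 0.1, "y": 0, "z": -0.08, "wx": 0, "wy": 0, "wz": 0, "hand": 0.3},
    {"x": 0.1, "y": 0, "z": -0.08, "wx": 0, "wy": 0, "wz": 0, "hand": 0.3}
  ]
}}

```text
time: 21.75
tool_pos: [0.5323, 0.2236, 0.2902]
tool_rot: [2.421, -1.569, 2.465]
contact_force: [0.4, 0.7, -0.6]
opening: 0.0277
```

Run:
```python
from h import *
i=viewer.read_camera("side");cv2.imwrite("pics/s5.png",i[:,:,::-1]);print(*pins("side",i),sep="\n")
cyc((.5552,-.0668),161.3)
```

```text
(array([ 0.5542, -0.0649]), np.float64(160.7), array([0.023, 0.083]), (327, 261))
(array([0.6593, 0.0132]), np.float64(167.8), array([0.026, 0.084]), (355, 236))
{'x': np.float64(-0.054), 'y': np.float64(-0.032), 'z': np.float64(-0.166), 'wx': np.float64(28.6), 'wy': np.float64(-48.3), 'wz': np.float64(-28.6)} rows 5.9
{'x': np.float64(-0.15), 'y': np.float64(-0.121), 'z': np.float64(0.082), 'wx': np.float64(19.0), 'wy': np.float64(-32.2), 'wz': np.float64(-19.1)} rows 3.9
{'x': np.float64(-0.0), 'y': np.float64(0.0), 'z': np.float64(0.058), 'wx': np.float64(0.1), 'wy': np.float64(-0.0), 'wz': np.float64(-0.0)} rows 0.9
{'x': np.float64(-0.0), 'y': np.float64(-0.0), 'z': np.float64(-0.27), 'wx': np.float64(-0.0), 'wy': np.float64(-0.0), 'wz': np.float64(-0.0)} rows 4.3
{'x': np.float64(0.051), 'y': np.float64(0.148), 'z': np.float64(-0.014), 'wx': np.float64(-23.9), 'wy': np.float64(40.2), 'wz': np.float64(23.8)} rows 4.9
{'x': np.float64(0.078), 'y': np.float64(0.102), 'z': np.float64(0.091), 'wx': np.float64(-23.9), 'wy': np.float64(40.3), 'wz': np.float64(23.9)} rows 4.9
{'x': np.float64(-0.03), 'y': np.float64(0.0), 'z': np.float64(0.05), 'wx': np.float64(0.0), 'wy': np.float64(-0.0), 'wz': np.float64(0.0)} rows 0.9
{'x': np.float64(-0.08), 'y': np.float64(0.0), 'z': np.float64(0.0), 'wx': np.float64(0.0), 'wy': np.float64(-0.0), 'wz': np.float64(0.0)} rows 1.3
```

Emit:
{"method": "move_arm", "body": {
  "deltas": [
    {"x": -0.054, "y": -0.032, "z": -0.166, "wx": 28.6, "wy": -48.3, "wz": -28.6, "hand": 0.4},
    {"x": -0.054, "y": -0.032, "z": -0.166, "wx": 28.6, "wy": -48.3, "wz": -28.6, "hand": 0.4},
    {"x": -0.054, "y": -0.032, "z": -0.166, "wx": 28.6, "wy": -48.3, "wz": -28.6, "hand": 0.4},
    {"x": -0.054, "y": -0.032, "z": -0.166, "wx": 28.6, "wy": -48.3, "wz": -28.6, "hand": 0.4},
    {"x": -0.054, "y": -0.032, "z": -0.166, "wx": 28.6, "wy": -48.3, "wz": -28.6, "hand": 0.4},
    {"x": -0.054, "y": -0.032, "z": -0.166, "wx": 28.6, "wy": -48.3, "wz": -28.6, "hand": 0.4},
    {"x": -0.054, "y": -0.032, "z": -0.166, "wx": 28.6, "wy": -48.3, "wz": -28.6, "hand": 0.4},
    {"x": -0.054, "y": -0.032, "z": -0.166, "wx": 28.6, "wy": -48.3, "wz": -28.6, "hand": 0.4}
  ]
}}

```text
time: 22.8
tool_pos: [0.5281, 0.0581, 0.235]
tool_rot: [2.879, -0.607, 2.554]
contact_force: [-0.0, 0.0, -0.5]
opening: 0.0366
```

Emit:
{"method": "move_arm", "body": {
  "deltas": [
    {"x": -0.15, "y": -0.121, "z": 0.082, "wx": 19.0, "wy": -32.2, "wz": -19.1, "hand": 0.4},
    {"x": -0.15, "y": -0.121, "z": 0.082, "wx": 19.0, "wy": -32.2, "wz": -19.1, "hand": 0.4},
    {"x": -0.15, "y": -0.121, "z": 0.082, "wx": 19.0, "wy": -32.2, "wz": -19.1, "hand": 0.4},
    {"x": -0.15, "y": -0.121, "z": 0.082, "wx": 19.0, "wy": -32.2, "wz": -19.1, "hand": 0.4},
    {"x": -0.15, "y": -0.121, "z": 0.082, "wx": 19.0, "wy": -32.2, "wz": -19.1, "hand": 0.4},
    {"x": -0.15, "y": -0.121, "z": 0.082, "wx": 19.0, "wy": -32.2, "wz": -19.1, "hand": 0.4},
    {"x": -0.15, "y": -0.121, "z": 0.082, "wx": 19.0, "wy": -32.2, "wz": -19.1, "hand": 0.4}
  ]
}}

```text
time: 23.68
tool_pos: [0.5276, -0.0564, 0.0603]
tool_rot: [3.14, -0.001, 2.816]
contact_force: [0.2, -0.1, 0.1]
opening: 0.0369
```

Emit:
{"method": "move_arm", "body": {
  "deltas": [
    {"x": 0, "y": 0, "z": 0.03, "wx": 0, "wy": 0, "wz": 0, "hand": 0.4},
    {"x": 0, "y": 0, "z": 0.058, "wx": 0, "wy": 0, "wz": 0, "hand": 0.4},
    {"x": 0, "y": 0, "z": 0.058, "wx": 0, "wy": 0, "wz": 0, "hand": 0.4},
    {"x": 0, "y": 0, "z": 0.058, "wx": 0, "wy": 0, "wz": 0, "hand": 0},
    {"x": 0, "y": 0, "z": 0.058, "wx": 0, "wy": 0, "wz": 0, "hand": 0},
    {"x": 0, "y": 0, "z": 0.058, "wx": 0, "wy": 0, "wz": 0, "hand": 0},
    {"x": 0, "y": 0, "z": 0.058, "wx": 0, "wy": 0, "wz": 0, "hand": 0},
    {"x": 0, "y": 0, "z": 0.058, "wx": 0, "wy": 0, "wz": 0, "hand": 0}
  ],
  "grip_force": 30
}}

```text
time: 24.68
tool_pos: [0.5265, -0.0558, 0.002]
tool_rot: [3.141, -0.001, 2.818]
contact_force: [-0.3, 0.0, 2.5]
opening: 0.0136
```

Emit:
{"method": "move_arm", "body": {
  "deltas": [
    {"x": 0, "y": 0, "z": -0.05, "wx": 0, "wy": 0, "wz": 0, "hand": 0},
    {"x": 0, "y": 0, "z": -0.1, "wx": 0, "wy": 0, "wz": 0, "hand": 0},
    {"x": 0, "y": 0, "z": -0.16, "wx": 0, "wy": 0, "wz": 0, "hand": 0},
    {"x": 0, "y": 0, "z": -0.22, "wx": 0, "wy": 0, "wz": 0, "hand": 0},
    {"x": 0, "y": 0, "z": -0.27, "wx": 0, "wy": 0, "wz": 0, "hand": 0},
    {"x": 0, "y": 0, "z": -0.27, "wx": 0, "wy": 0, "wz": 0, "hand": 0}
  ]
}}

```text
time: 25.42
tool_pos: [0.5281, -0.0564, 0.2759]
tool_rot: [3.14, 0.007, 2.818]
contact_force: [0.3, 0.3, -0.0]
opening: 0.0134
```

Emit:
{"method": "move_arm", "body": {
  "deltas": [
    {"x": 0.051, "y": 0.148, "z": -0.014, "wx": -23.9, "wy": 40.2, "wz": 23.8, "hand": 0},
    {"x": 0.051, "y": 0.148, "z": -0.014, "wx": -23.9, "wy": 40.2, "wz": 23.8, "hand": 0},
    {"x": 0.051, "y": 0.148, "z": -0.014, "wx": -23.9, "wy": 40.2, "wz": 23.8, "hand": 0},
    {"x": 0.051, "y": 0.148, "z": -0.014, "wx": -23.9, "wy": 40.2, "wz": 23.8, "hand": 0},
    {"x": 0.051, "y": 0.148, "z": -0.014, "wx": -23.9, "wy": 40.2, "wz": 23.8, "hand": 0},
    {"x": 0.051, "y": 0.148, "z": -0.014, "wx": -23.9, "wy": 40.2, "wz": 23.8, "hand": 0},
    {"x": 0.051, "y": 0.148, "z": -0.014, "wx": -23.9, "wy": 40.2, "wz": 23.8, "hand": 0},
    {"x": 0.051, "y": 0.148, "z": -0.014, "wx": -23.9, "wy": 40.2, "wz": 23.8, "hand": 0}
  ]
}}

```text
time: 26.42
tool_pos: [0.5251, 0.1012, 0.2867]
tool_rot: [2.824, -0.757, 2.508]
contact_force: [0.9, 0.1, 0.2]
opening: 0.0135
```

Emit:
{"method": "move_arm", "body": {
  "deltas": [
    {"x": 0.078, "y": 0.102, "z": 0.091, "wx": -23.9, "wy": 40.3, "wz": 23.9, "hand": 0},
    {"x": 0.078, "y": 0.102, "z": 0.091, "wx": -23.9, "wy": 40.3, "wz": 23.9, "hand": 0},
    {"x": 0.078, "y": 0.102, "z": 0.091, "wx": -23.9, "wy": 40.3, "wz": 23.9, "hand": 0},
    {"x": 0.078, "y": 0.102, "z": 0.091, "wx": -23.9, "wy": 40.3, "wz": 23.9, "hand": 0},
    {"x": 0.078, "y": 0.102, "z": 0.091, "wx": -23.9, "wy": 40.3, "wz": 23.9, "hand": 0},
    {"x": 0.078, "y": 0.102, "z": 0.091, "wx": -23.9, "wy": 40.3, "wz": 23.9, "hand": 0},
    {"x": 0.078, "y": 0.102, "z": 0.091, "wx": -23.9, "wy": 40.3, "wz": 23.9, "hand": 0},
    {"x": 0.078, "y": 0.102, "z": 0.091, "wx": -23.9, "wy": 40.3, "wz": 23.9, "hand": 0}
  ]
}}

```text
time: 27.42
tool_pos: [0.5241, 0.2575, 0.3011]
tool_rot: [1.77, -1.566, 3.12]
contact_force: [-0.4, 0.2, 0.2]
opening: 0.0135
```

Run:
```python
from h import *
o=monitor.observe(); print(o["qpos"].round(3),o["opening"])
chain([ins(.27),ins(.19)])
i=viewer.read_camera("side");print(*pins("side",i),sep="\n")
t=viewer.read_camera("top");s=i
f=lambda i,u,v:cv2.resize(i[v:v+100,u:u+130],None,fx=3,fy=3,interpolation=cv2.INTER_CUBIC)
cv2.imwrite("pics/c6.png",np.hstack([f(t,160,150),f(s,230,110)])[:,:,::-1])
```

```text
[-0.227  0.732  1.61   1.28   1.857 -0.819] 0.013521332227361968
{'x': np.float64(-0.031), 'y': np.float64(0.001), 'z': np.float64(0.049), 'wx': np.float64(-0.2), 'wy': np.float64(0.1), 'wz': np.float64(0.3)} rows 0.9
{'x': np.float64(-0.08), 'y': np.float64(-0.0), 'z': np.float64(0.0), 'wx': np.float64(-0.0), 'wy': np.float64(-0.0), 'wz': np.float64(-0.0)} rows 1.3
(array([0.6588, 0.0113]), np.float64(168.2), array([0.022, 0.084]), (355, 236))
```

View pics/c6.png

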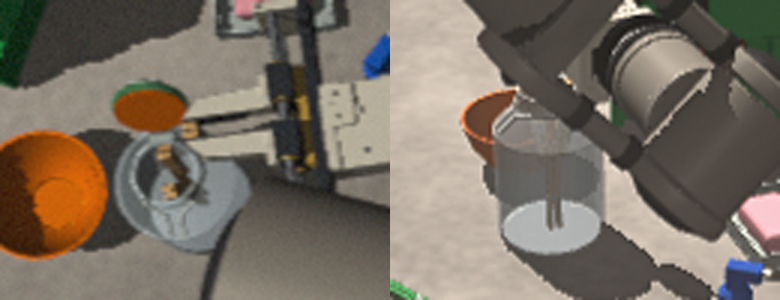

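Emit:
{"method": "move_arm", "body": {
  "deltas": [
    {"x": -0.031, "y": -0.007, "z": 0.045, "wx": 0, "wy": 0, "wz": 0, "hand": 0},
    {"x": -0.031, "y": -0.007, "z": 0.045, "wx": 0, "wy": 0, "wz": 0, "hand": 0},
    {"x": -0.031, "y": -0.007, "z": 0.045, "wx": 0, "wy": 0, "wz": 0, "hand": 0},
    {"x": -0.07, "y": -0.007, "z": 0.045, "wx": 0, "wy": 0, "wz": 0, "hand": 0},
    {"x": -0.111, "y": -0.007, "z": 0.045, "wx": 0, "wy": 0, "wz": 0, "hand": 0},
    {"x": -0.111, "y": -0.007, "z": 0.045, "wx": 0, "wy": 0, "wz": 0, "hand": 0},
    {"x": -0.111, "y": -0.007, "z": 0.045, "wx": 0, "wy": 0, "wz": 0, "hand": 0}
  ]
}}

```text
time: 28.4
tool_pos: [0.5102, 0.2998, 0.1905]
tool_rot: [1.077, -1.567, -2.473]
contact_force: [2.6, -0.4, -1.3]
opening: 0.0134
```

Emit:
{"method": "move_arm", "body": {
  "deltas": [
    {"x": 0, "y": 0, "z": 0, "wx": 0, "wy": 0, "wz": 0, "hand": 0.3},
    {"x": 0, "y": 0, "z": 0, "wx": 0, "wy": 0, "wz": 0, "hand": 0.3},
    {"x": 0, "y": 0, "z": 0, "wx": 0, "wy": 0, "wz": 0, "hand": 0.3},
    {"x": 0, "y": 0, "z": 0, "wx": 0, "wy": 0, "wz": 0, "hand": 0.3},
    {"x": 0.05, "y": 0, "z": 0, "wx": 0, "wy": 0, "wz": 0, "hand": 0.3},
    {"x": 0.1, "y": 0, "z": -0.02, "wx": 0, "wy": 0, "wz": 0, "hand": 0.3},
    {"x": 0.1, "y": 0, "z": -0.08, "wx": 0, "wy": 0, "wz": 0, "hand": 0.3},
    {"x": 0.1, "y": 0, "z": -0.08, "wx": 0, "wy": 0, "wz": 0, "hand": 0.3}
  ]
}}

```text
time: 29.4
tool_pos: [0.5246, 0.2185, 0.2895]
tool_rot: [1.288, -1.568, -2.686]
contact_force: [0.3, -0.0, 0.3]
opening: 0.0276
```

Run:
```python
from h import *
i=viewer.read_camera("side");cv2.imwrite("pics/s7.png",i[:,:,::-1]);print(*pins("side",i),sep="\n")
cyc((.6597,.0100),167.9)
t=viewer.read_camera("top");cv2.imwrite("pics/t7.png",t[:,:,::-1])
f=lambda i,u,v:cv2.resize(i[v:v+100,u:u+130],None,fx=3,fy=3,interpolation=cv2.INTER_CUBIC)
cv2.imwrite("pics/c7.png",np.hstack([f(t,160,150),f(i,230,110)])[:,:,::-1])
```

```text
(array([0.6592, 0.0115]), np.float64(169.0), array([0.023, 0.084]), (356, 236))
{'x': np.float64(-0.053), 'y': np.float64(0.042), 'z': np.float64(-0.132), 'wx': np.float64(31.7), 'wy': np.float64(-47.0), 'wz': np.float64(-31.6)} rows 6.1
{'x': np.float64(-0.162), 'y': np.float64(-0.078), 'z': np.float64(0.084), 'wx': np.float64(21.2), 'wy': np.float64(-31.4), 'wz': np.float64(-21.1)} rows 4.1
{'x': np.float64(0.0), 'y': np.float64(-0.0), 'z': np.float64(0.058), 'wx': np.float64(-0.0), 'wy': np.float64(0.0), 'wz': np.float64(0.0)} rows 0.9
{'x': np.float64(0.0), 'y': np.float64(-0.001), 'z': np.float64(-0.27), 'wx': np.float64(-0.0), 'wy': np.float64(0.0), 'wz': np.float64(0.0)} rows 4.3
{'x': np.float64(0.077), 'y': np.float64(0.107), 'z': np.float64(-0.014), 'wx': np.float64(-26.4), 'wy': np.float64(39.2), 'wz': np.float64(26.4)} rows 5.1
{'x': np.float64(0.089), 'y': np.float64(0.048), 'z': np.float64(0.085), 'wx': np.float64(-26.4), 'wy': np.float64(39.2), 'wz': np.float64(26.4)} rows 5.1
{'x': np.float64(-0.03), 'y': np.float64(-0.0), 'z': np.float64(0.05), 'wx': np.float64(0.0), 'wy': np.float64(-0.0), 'wz': np.float64(-0.0)} rows 0.9
{'x': np.float64(-0.08), 'y': np.float64(0.0), 'z': np.float64(-0.0), 'wx': np.float64(0.0), 'wy': np.float64(-0.0), 'wz': np.float64(-0.0)} rows 1.3
```

View pics/c7.png

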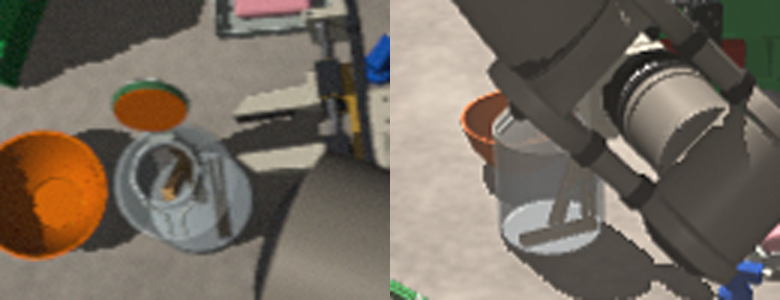

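Emit:
{"method": "move_arm", "body": {
  "deltas": [
    {"x": -0.053, "y": 0.042, "z": -0.132, "wx": 31.7, "wy": -47.0, "wz": -31.6, "hand": 0.4},
    {"x": -0.053, "y": 0.042, "z": -0.132, "wx": 31.7, "wy": -47.0, "wz": -31.6, "hand": 0.4},
    {"x": -0.053, "y": 0.042, "z": -0.132, "wx": 31.7, "wy": -47.0, "wz": -31.6, "hand": 0.4},
    {"x": -0.053, "y": 0.042, "z": -0.132, "wx": 31.7, "wy": -47.0, "wz": -31.6, "hand": 0.4},
    {"x": -0.053, "y": 0.042, "z": -0.132, "wx": 31.7, "wy": -47.0, "wz": -31.6, "hand": 0.4},
    {"x": -0.053, "y": 0.042, "z": -0.132, "wx": 31.7, "wy": -47.0, "wz": -31.6, "hand": 0.4},
    {"x": -0.053, "y": 0.042, "z": -0.132, "wx": 31.7, "wy": -47.0, "wz": -31.6, "hand": 0.4},
    {"x": -0.053, "y": 0.042, "z": -0.132, "wx": 31.7, "wy": -47.0, "wz": -31.6, "hand": 0.4}
  ]
}}

```text
time: 30.5
tool_pos: [0.587, 0.0998, 0.2349]
tool_rot: [2.849, -0.602, 2.641]
contact_force: [-0.6, 0.5, -0.2]
opening: 0.0373
```

Emit:
{"method": "move_arm", "body": {
  "deltas": [
    {"x": -0.162, "y": -0.078, "z": 0.084, "wx": 21.2, "wy": -31.4, "wz": -21.1, "hand": 0.4},
    {"x": -0.162, "y": -0.078, "z": 0.084, "wx": 21.2, "wy": -31.4, "wz": -21.1, "hand": 0.4},
    {"x": -0.162, "y": -0.078, "z": 0.084, "wx": 21.2, "wy": -31.4, "wz": -21.1, "hand": 0.4},
    {"x": -0.162, "y": -0.078, "z": 0.084, "wx": 21.2, "wy": -31.4, "wz": -21.1, "hand": 0.4},
    {"x": -0.162, "y": -0.078, "z": 0.084, "wx": 21.2, "wy": -31.4, "wz": -21.1, "hand": 0.4},
    {"x": -0.162, "y": -0.078, "z": 0.084, "wx": 21.2, "wy": -31.4, "wz": -21.1, "hand": 0.4},
    {"x": -0.162, "y": -0.078, "z": 0.084, "wx": 21.2, "wy": -31.4, "wz": -21.1, "hand": 0.4}
  ]
}}

```text
time: 31.38
tool_pos: [0.6313, 0.0174, 0.06]
tool_rot: [3.141, -0.0, 2.931]
contact_force: [-0.3, -0.2, 0.4]
opening: 0.0364
```

Emit:
{"method": "move_arm", "body": {
  "deltas": [
    {"x": 0, "y": 0, "z": 0.03, "wx": 0, "wy": 0, "wz": 0, "hand": 0.4},
    {"x": 0, "y": 0, "z": 0.058, "wx": 0, "wy": 0, "wz": 0, "hand": 0.4},
    {"x": 0, "y": 0, "z": 0.058, "wx": 0, "wy": 0, "wz": 0, "hand": 0.4},
    {"x": 0, "y": 0, "z": 0.058, "wx": 0, "wy": 0, "wz": 0, "hand": 0},
    {"x": 0, "y": 0, "z": 0.058, "wx": 0, "wy": 0, "wz": 0, "hand": 0},
    {"x": 0, "y": 0, "z": 0.058, "wx": 0, "wy": 0, "wz": 0, "hand": 0},
    {"x": 0, "y": 0, "z": 0.058, "wx": 0, "wy": 0, "wz": 0, "hand": 0},
    {"x": 0, "y": 0, "z": 0.058, "wx": 0, "wy": 0, "wz": 0, "hand": 0}
  ],
  "grip_force": 30
}}

```text
time: 32.38
tool_pos: [0.6304, 0.0183, 0.0017]
tool_rot: [-3.141, -0.0, 2.934]
contact_force: [0.4, 0.0, 1.2]
opening: 0.0135
```

Emit:
{"method": "move_arm", "body": {
  "deltas": [
    {"x": 0, "y": 0, "z": -0.05, "wx": 0, "wy": 0, "wz": 0, "hand": 0},
    {"x": 0, "y": 0, "z": -0.1, "wx": 0, "wy": 0, "wz": 0, "hand": 0},
    {"x": 0, "y": 0, "z": -0.16, "wx": 0, "wy": 0, "wz": 0, "hand": 0},
    {"x": 0, "y": 0, "z": -0.22, "wx": 0, "wy": 0, "wz": 0, "hand": 0},
    {"x": 0, "y": 0, "z": -0.27, "wx": 0, "wy": 0, "wz": 0, "hand": 0},
    {"x": 0, "y": 0, "z": -0.27, "wx": 0, "wy": 0, "wz": 0, "hand": 0}
  ]
}}

```text
time: 33.12
tool_pos: [0.6321, 0.0185, 0.2767]
tool_rot: [3.141, 0.009, 2.934]
contact_force: [-0.5, -1.5, -0.5]
opening: 0.0139
```

Emit:
{"method": "move_arm", "body": {
  "deltas": [
    {"x": 0.077, "y": 0.107, "z": -0.014, "wx": -26.4, "wy": 39.2, "wz": 26.4, "hand": 0},
    {"x": 0.077, "y": 0.107, "z": -0.014, "wx": -26.4, "wy": 39.2, "wz": 26.4, "hand": 0},
    {"x": 0.077, "y": 0.107, "z": -0.014, "wx": -26.4, "wy": 39.2, "wz": 26.4, "hand": 0},
    {"x": 0.077, "y": 0.107, "z": -0.014, "wx": -26.4, "wy": 39.2, "wz": 26.4, "hand": 0},
    {"x": 0.077, "y": 0.107, "z": -0.014, "wx": -26.4, "wy": 39.2, "wz": 26.4, "hand": 0},
    {"x": 0.077, "y": 0.107, "z": -0.014, "wx": -26.4, "wy": 39.2, "wz": 26.4, "hand": 0},
    {"x": 0.077, "y": 0.107, "z": -0.014, "wx": -26.4, "wy": 39.2, "wz": 26.4, "hand": 0},
    {"x": 0.077, "y": 0.107, "z": -0.014, "wx": -26.4, "wy": 39.2, "wz": 26.4, "hand": 0}
  ]
}}

```text
time: 34.12
tool_pos: [0.577, 0.14, 0.2865]
tool_rot: [2.793, -0.751, 2.587]
contact_force: [-0.0, 0.2, 0.4]
opening: 0.0135
```

Emit:
{"method": "move_arm", "body": {
  "deltas": [
    {"x": 0.089, "y": 0.048, "z": 0.085, "wx": -26.4, "wy": 39.2, "wz": 26.4, "hand": 0},
    {"x": 0.089, "y": 0.048, "z": 0.085, "wx": -26.4, "wy": 39.2, "wz": 26.4, "hand": 0},
    {"x": 0.089, "y": 0.048, "z": 0.085, "wx": -26.4, "wy": 39.2, "wz": 26.4, "hand": 0},
    {"x": 0.089, "y": 0.048, "z": 0.085, "wx": -26.4, "wy": 39.2, "wz": 26.4, "hand": 0},
    {"x": 0.089, "y": 0.048, "z": 0.085, "wx": -26.4, "wy": 39.2, "wz": 26.4, "hand": 0},
    {"x": 0.089, "y": 0.048, "z": 0.085, "wx": -26.4, "wy": 39.2, "wz": 26.4, "hand": 0},
    {"x": 0.089, "y": 0.048, "z": 0.085, "wx": -26.4, "wy": 39.2, "wz": 26.4, "hand": 0},
    {"x": 0.089, "y": 0.048, "z": 0.085, "wx": -26.4, "wy": 39.2, "wz": 26.4, "hand": 0}
  ]
}}

```text
time: 35.12
tool_pos: [0.5247, 0.2597, 0.3013]
tool_rot: [2.141, -1.566, 2.75]
contact_force: [-0.6, -0.2, -0.5]
opening: 0.0135
```

Run:
```python
from h import *
o=monitor.observe(); print(o["qpos"].round(3),o["opening"])
chain([ins(.27),ins(.19)])
i=viewer.read_camera("side");print(*pins("side",i),sep="\n")
```

```text
[-0.223  0.732  1.608  1.282  1.854 -0.815] 0.013485202817909847
{'x': np.float64(-0.031), 'y': np.float64(-0.0), 'z': np.float64(0.047), 'wx': np.float64(-0.2), 'wy': np.float64(0.1), 'wz': np.float64(0.2)} rows 0.9
{'x': np.float64(-0.08), 'y': np.float64(-0.0), 'z': np.float64(0.0), 'wx': np.float64(-0.0), 'wy': np.float64(0.0), 'wz': np.float64(0.0)} rows 1.3
```

Emit:
{"method": "move_arm", "body": {
  "deltas": [
    {"x": -0.031, "y": -0.003, "z": 0.047, "wx": 0, "wy": 0, "wz": 0, "hand": 0},
    {"x": -0.031, "y": -0.003, "z": 0.047, "wx": 0, "wy": 0, "wz": 0, "hand": 0},
    {"x": -0.031, "y": -0.003, "z": 0.047, "wx": 0, "wy": 0, "wz": 0, "hand": 0},
    {"x": -0.07, "y": -0.003, "z": 0.047, "wx": 0, "wy": 0, "wz": 0, "hand": 0},
    {"x": -0.111, "y": -0.003, "z": 0.047, "wx": 0, "wy": 0, "wz": 0, "hand": 0},
    {"x": -0.111, "y": -0.003, "z": 0.047, "wx": 0, "wy": 0, "wz": 0, "hand": 0},
    {"x": -0.111, "y": -0.003, "z": 0.047, "wx": 0, "wy": 0, "wz": 0, "hand": 0}
  ]
}}

```text
time: 36.05
tool_pos: [0.5137, 0.3045, 0.1907]
tool_rot: [0.832, -1.57, -2.227]
contact_force: [0.0, -0.6, -0.3]
opening: 0.0136
```

Emit:
{"method": "move_arm", "body": {
  "deltas": [
    {"x": 0, "y": 0, "z": 0, "wx": 0, "wy": 0, "wz": 0, "hand": 0.3},
    {"x": 0, "y": 0, "z": 0, "wx": 0, "wy": 0, "wz": 0, "hand": 0.3},
    {"x": 0, "y": 0, "z": 0, "wx": 0, "wy": 0, "wz": 0, "hand": 0.3},
    {"x": 0, "y": 0, "z": 0, "wx": 0, "wy": 0, "wz": 0, "hand": 0.3},
    {"x": 0.06, "y": 0, "z": 0, "wx": 0, "wy": 0, "wz": 0, "hand": 0.3},
    {"x": 0.12, "y": 0, "z": -0.05, "wx": 0, "wy": 0, "wz": 0, "hand": 0.3},
    {"x": 0.12, "y": 0, "z": -0.1, "wx": 0, "wy": 0, "wz": 0, "hand": 0},
    {"x": 0.12, "y": 0, "z": -0.1, "wx": 0, "wy": 0, "wz": 0, "hand": 0}
  ]
}}

```text
time: 37.05
tool_pos: [0.5324, 0.2033, 0.3102]
tool_rot: [1.984, -1.568, 2.9]
contact_force: [0.7, 0.4, -0.2]
opening: 0.0122
```

```bash
cat >> h.py <<'E'
ET=np.radians(12.4); e=np.array([np.cos(ET),np.sin(ET)]); HG=M+.036*e
def lidp(out,z): return mk([*(HG+out*e),z],[0,0,-1],[-np.sin(ET),np.cos(ET),0])
E
python3 - <<'E'
from h import *
i=viewer.read_camera("side")
t=viewer.read_camera("top")
f=lambda i,u,v:cv2.resize(i[v:v+100,u:u+130],None,fx=3,fy=3,interpolation=cv2.INTER_CUBIC)
cv2.imwrite("pics/c8.png",np.hstack([f(t,160,150),f(i,230,110)])[:,:,::-1])
P=pose(); A=mk([.58,.24,.36],[0,0,-1],[-np.sin(ET),np.cos(ET),0])
chain([mid(P,A),A,lidp(.065,.31),lidp(.065,.212),lidp(.0,.212),lidp(-.045,.212)])
E
```

```text
{'x': np.float64(0.026), 'y': np.float64(0.027), 'z': np.float64(0.012), 'wx': np.float64(35.5), 'wy': np.float64(-34.1), 'wz': np.float64(-35.5)} rows 5.7
{'x': np.float64(0.002), 'y': np.float64(0.035), 'z': np.float64(-0.017), 'wx': np.float64(35.5), 'wy': np.float64(-34.2), 'wz': np.float64(-35.5)} rows 5.7
{'x': np.float64(-0.053), 'y': np.float64(0.074), 'z': np.float64(0.05), 'wx': np.float64(-0.0), 'wy': np.float64(0.0), 'wz': np.float64(-0.0)} rows 1.7
{'x': np.float64(0.0), 'y': np.float64(0.0), 'z': np.float64(0.098), 'wx': np.float64(-0.0), 'wy': np.float64(0.0), 'wz': np.float64(-0.0)} rows 1.6
{'x': np.float64(0.065), 'y': np.float64(0.0), 'z': np.float64(-0.0), 'wx': np.float64(-0.0), 'wy': np.float64(0.0), 'wz': np.float64(-0.0)} rows 1.0
{'x': np.float64(0.045), 'y': np.float64(0.0), 'z': np.float64(-0.0), 'wx': np.float64(-0.0), 'wy': np.float64(0.0), 'wz': np.float64(-0.0)} rows 0.7
```

View pics/c8.png

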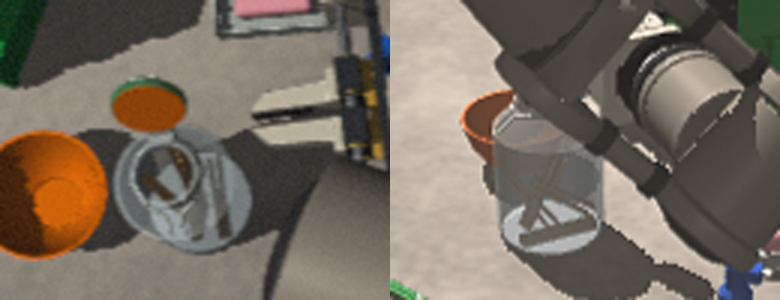

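Emit:
{"method": "move_arm", "body": {
  "deltas": [
    {"x": 0.026, "y": 0.027, "z": 0.012, "wx": 35.5, "wy": -34.1, "wz": -35.5, "hand": 0},
    {"x": 0.026, "y": 0.027, "z": 0.012, "wx": 35.5, "wy": -34.1, "wz": -35.5, "hand": 0},
    {"x": 0.026, "y": 0.027, "z": 0.012, "wx": 35.5, "wy": -34.1, "wz": -35.5, "hand": 0},
    {"x": 0.026, "y": 0.027, "z": 0.012, "wx": 35.5, "wy": -34.1, "wz": -35.5, "hand": 0},
    {"x": 0.026, "y": 0.027, "z": 0.012, "wx": 35.5, "wy": -34.1, "wz": -35.5, "hand": 0},
    {"x": 0.026, "y": 0.027, "z": 0.012, "wx": 35.5, "wy": -34.1, "wz": -35.5, "hand": 0},
    {"x": 0.026, "y": 0.027, "z": 0.012, "wx": 35.5, "wy": -34.1, "wz": -35.5, "hand": 0},
    {"x": 0.026, "y": 0.027, "z": 0.012, "wx": 35.5, "wy": -34.1, "wz": -35.5, "hand": 0}
  ]
}}

```text
time: 38.15
tool_pos: [0.5547, 0.2237, 0.3341]
tool_rot: [2.666, -0.732, 2.882]
contact_force: [0.2, 0.2, 0.2]
opening: 0.0009
```

Emit:
{"method": "move_arm", "body": {
  "deltas": [
    {"x": 0.002, "y": 0.035, "z": -0.017, "wx": 35.5, "wy": -34.2, "wz": -35.5, "hand": 0},
    {"x": 0.002, "y": 0.035, "z": -0.017, "wx": 35.5, "wy": -34.2, "wz": -35.5, "hand": 0},
    {"x": 0.002, "y": 0.035, "z": -0.017, "wx": 35.5, "wy": -34.2, "wz": -35.5, "hand": 0},
    {"x": 0.002, "y": 0.035, "z": -0.017, "wx": 35.5, "wy": -34.2, "wz": -35.5, "hand": 0},
    {"x": 0.002, "y": 0.035, "z": -0.017, "wx": 35.5, "wy": -34.2, "wz": -35.5, "hand": 0},
    {"x": 0.002, "y": 0.035, "z": -0.017, "wx": 35.5, "wy": -34.2, "wz": -35.5, "hand": 0},
    {"x": 0.002, "y": 0.035, "z": -0.017, "wx": 35.5, "wy": -34.2, "wz": -35.5, "hand": 0},
    {"x": 0.002, "y": 0.035, "z": -0.017, "wx": 35.5, "wy": -34.2, "wz": -35.5, "hand": 0}
  ]
}}

```text
time: 39.15
tool_pos: [0.58, 0.2401, 0.3586]
tool_rot: [3.14, -0.003, -2.928]
contact_force: [0.5, -0.3, -0.7]
opening: 0.0005
```

Run:
```python
from h import *
print(monitor.observe()["qpos"].round(3),pose().round(3))
chain([lidp(.065,.31),lidp(.065,.212),lidp(.0,.212),lidp(-.045,.212)])
```

```text
[ 2.700e-01  4.970e-01  9.280e-01  1.000e-03  1.719e+00 -1.515e+00] [[-0.977 -0.212 -0.003  0.58 ]
 [-0.212  0.977  0.001  0.24 ]
 [ 0.003  0.001 -1.     0.359]
 [ 0.     0.     0.     1.   ]]
{'x': np.float64(-0.053), 'y': np.float64(0.075), 'z': np.float64(0.049), 'wx': np.float64(0.1), 'wy': np.float64(-0.2), 'wz': np.float64(-0.1)} rows 1.7
{'x': np.float64(0.0), 'y': np.float64(-0.0), 'z': np.float64(0.098), 'wx': np.float64(-0.0), 'wy': np.float64(0.0), 'wz': np.float64(-0.0)} rows 1.6
{'x': np.float64(0.065), 'y': np.float64(-0.001), 'z': np.float64(-0.001), 'wx': np.float64(-0.0), 'wy': np.float64(0.0), 'wz': np.float64(-0.0)} rows 1.0
{'x': np.float64(0.045), 'y': np.float64(0.0), 'z': np.float64(0.0), 'wx': np.float64(-0.0), 'wy': np.float64(0.0), 'wz': np.float64(-0.0)} rows 0.7
```

Emit:
{"method": "move_arm", "body": {
  "deltas": [
    {"x": -0.053, "y": 0.075, "z": 0.0, "wx": 0, "wy": 0, "wz": 0, "hand": 0},
    {"x": -0.053, "y": 0.075, "z": 0.0, "wx": 0, "wy": 0, "wz": 0, "hand": 0},
    {"x": -0.053, "y": 0.075, "z": 0.05, "wx": 0, "wy": 0, "wz": 0, "hand": 0},
    {"x": -0.053, "y": 0.075, "z": 0.1, "wx": 0, "wy": 0, "wz": 0, "hand": 0},
    {"x": -0.053, "y": 0.075, "z": 0.147, "wx": 0, "wy": 0, "wz": 0, "hand": 0},
    {"x": -0.053, "y": 0.075, "z": 0.147, "wx": 0, "wy": 0, "wz": 0, "hand": 0},
    {"x": -0.053, "y": 0.075, "z": 0.147, "wx": 0, "wy": 0, "wz": 0, "hand": 0}
  ]
}}

```text
time: 40.02
tool_pos: [0.617, 0.325, 0.2144]
tool_rot: [3.141, 0.003, -2.927]
contact_force: [0.2, 0.2, 0.2]
opening: 0.0004
```

Emit:
{"method": "move_arm", "body": {
  "deltas": [
    {"x": 0.015, "y": 0, "z": 0, "wx": 0, "wy": 0, "wz": 0, "hand": 0},
    {"x": 0.025, "y": 0, "z": 0, "wx": 0, "wy": 0, "wz": 0, "hand": 0},
    {"x": 0.035, "y": 0, "z": 0, "wx": 0, "wy": 0, "wz": 0, "hand": 0},
    {"x": 0.045, "y": 0, "z": 0, "wx": 0, "wy": 0, "wz": 0, "hand": 0},
    {"x": 0.055, "y": 0, "z": 0, "wx": 0, "wy": 0, "wz": 0, "hand": 0}
  ]
}}

```text
time: 40.65
tool_pos: [0.5615, 0.3135, 0.2131]
tool_rot: [-3.142, 0.001, -2.925]
contact_force: [0.2, 0.8, 0.4]
opening: 0.0001
```

Emit:
{"method": "move_arm", "body": {
  "deltas": [
    {"x": 0.01, "y": 0, "z": 0, "wx": 0, "wy": 0, "wz": 0, "hand": 0},
    {"x": 0.02, "y": 0, "z": 0, "wx": 0, "wy": 0, "wz": 0, "hand": 0},
    {"x": 0.03, "y": 0, "z": 0, "wx": 0, "wy": 0, "wz": 0, "hand": 0},
    {"x": 0.04, "y": 0, "z": 0, "wx": 0, "wy": 0, "wz": 0, "hand": 0},
    {"x": 0.05, "y": 0, "z": 0, "wx": 0, "wy": 0, "wz": 0, "hand": 0},
    {"x": 0.055, "y": 0, "z": 0, "wx": 0, "wy": 0, "wz": 0, "hand": 0}
  ]
}}

```text
time: 41.4
tool_pos: [0.5075, 0.3016, 0.2128]
tool_rot: [-3.141, 0.001, -2.925]
contact_force: [0.2, 0.5, 0.0]
opening: 0.0005
```

Run:
```python
from h import *
i=viewer.read_camera("side")
t=viewer.read_camera("top")
f=lambda i,u,v:cv2.resize(i[v:v+100,u:u+130],None,fx=3,fy=3,interpolation=cv2.INTER_CUBIC)
cv2.imwrite("pics/c9.png",np.hstack([f(t,160,150),f(i,230,90)])[:,:,::-1])
print(pose().round(3))
chain([lidp(-.045,.25),lidp(-.05,.25),lidp(-.05,.18)])
```

```text
[[-0.977 -0.215  0.001  0.508]
 [-0.215  0.977 -0.     0.302]
 [-0.001 -0.    -1.     0.213]
 [ 0.     0.     0.     1.   ]]
{'x': np.float64(-0.0), 'y': np.float64(-0.001), 'z': np.float64(-0.037), 'wx': np.float64(-0.0), 'wy': np.float64(0.0), 'wz': np.float64(0.0)} rows 0.6
{'x': np.float64(0.005), 'y': np.float64(-0.0), 'z': np.float64(-0.0), 'wx': np.float64(-0.0), 'wy': np.float64(0.0), 'wz': np.float64(0.0)} rows 0.1
{'x': np.float64(-0.0), 'y': np.float64(-0.0), 'z': np.float64(0.07), 'wx': np.float64(-0.0), 'wy': np.float64(0.0), 'wz': np.float64(0.0)} rows 1.1
```

View pics/c9.png

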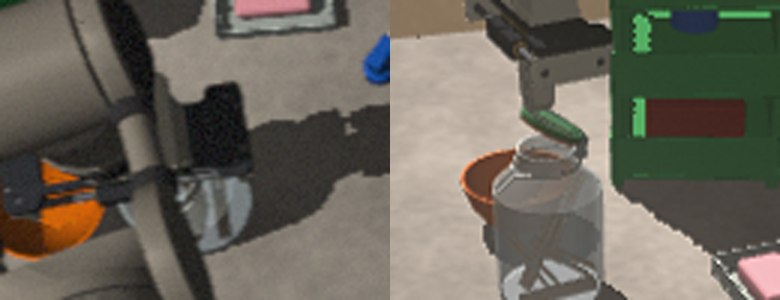

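Emit:
{"method": "move_arm", "body": {
  "deltas": [
    {"x": 0.005, "y": 0, "z": 0.008, "wx": 0, "wy": 0, "wz": 0, "hand": 0},
    {"x": 0.005, "y": 0, "z": 0.015, "wx": 0, "wy": 0, "wz": 0, "hand": 0},
    {"x": 0.005, "y": 0, "z": 0.022, "wx": 0, "wy": 0, "wz": 0, "hand": 0},
    {"x": 0.005, "y": 0, "z": 0.028, "wx": 0, "wy": 0, "wz": 0, "hand": 0},
    {"x": 0.005, "y": 0, "z": 0.032, "wx": 0, "wy": 0, "wz": 0, "hand": 0},
    {"x": 0.005, "y": 0, "z": 0.032, "wx": 0, "wy": 0, "wz": 0, "hand": 0}
  ]
}}

```text
time: 42.25
tool_pos: [0.5033, 0.3006, 0.1804]
tool_rot: [-3.141, 0.0, -2.925]
contact_force: [-0.4, 0.2, 0.3]
opening: 0.0003
```

Emit:
{"method": "move_arm", "body": {
  "deltas": [
    {"x": 0, "y": 0, "z": 0.003, "wx": 0, "wy": 0, "wz": 0, "hand": 0},
    {"x": 0, "y": 0, "z": 0.003, "wx": 0, "wy": 0, "wz": 0, "hand": 0}
  ]
}}

```text
time: 42.5
tool_pos: [0.5037, 0.3007, 0.1796]
tool_rot: [3.142, 0.003, -2.925]
contact_force: [-3.2, -2.6, 9.8]
opening: 0.0003
```

Emit:
{"method": "move_arm", "body": {
  "deltas": [
    {"x": 0, "y": 0, "z": -0.06, "wx": 0, "wy": 0, "wz": 0, "hand": 0.5},
    {"x": 0, "y": 0, "z": -0.12, "wx": 0, "wy": 0, "wz": 0, "hand": 0.9},
    {"x": 0.03, "y": -0.05, "z": -0.14, "wx": 0, "wy": 0, "wz": 0, "hand": 0.9},
    {"x": 0.03, "y": -0.1, "z": -0.14, "wx": 0, "wy": 0, "wz": 0, "hand": 0.9},
    {"x": 0.03, "y": -0.16, "z": -0.14, "wx": 0, "wy": 0, "wz": 0, "hand": 0.9},
    {"x": 0.03, "y": -0.22, "z": -0.14, "wx": 0, "wy": 0, "wz": 0, "hand": 0.9},
    {"x": 0.03, "y": -0.22, "z": -0.14, "wx": 0, "wy": 0, "wz": 0, "hand": 0.9}
  ]
}}

```text
time: 43.38
tool_pos: [0.522, 0.0756, 0.3177]
tool_rot: [-3.14, 0.001, -2.931]
contact_force: [-0.0, 0.6, -0.2]
opening: 0.0658
```

Run:
```python
from h import *
i=viewer.read_camera("side")
t=viewer.read_camera("top"); cv2.imwrite("pics/t10.png",t[:,:,::-1]); cv2.imwrite("pics/s10.png",i[:,:,::-1])
W=np.zeros((600,800,3),np.uint8)
def put(i,x,y):
    j=cv2.resize(i,None,fx=4,fy=4,interpolation=cv2.INTER_CUBIC);W[y:y+j.shape[0],x:x+j.shape[1]]=j
put(t[165:240,170:270],0,0);put(t[180:255,365:465],400,0)
put(i[108:183,240:340],0,300);put(i[260:335,300:400],400,300)
cv2.imwrite("pics/c10.png",W[:,:,::-1])
print(pose().round(3),monitor.observe()["qpos"].round(2))
```

```text
[[-0.977 -0.214  0.001  0.521]
 [-0.214  0.977  0.     0.079]
 [-0.001  0.    -1.     0.318]
 [ 0.     0.     0.     1.   ]] [ 0.    0.29  1.35  0.    1.5  -1.78]
```

View pics/c10.png

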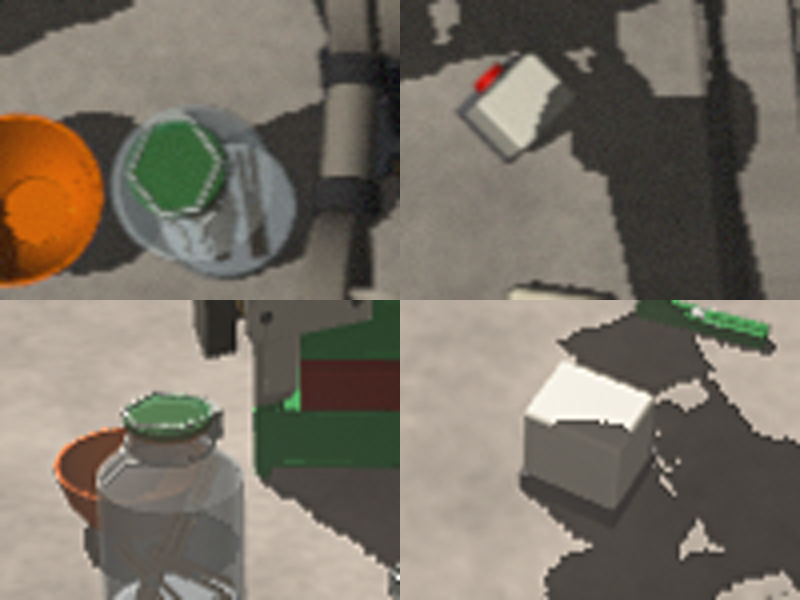

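```bash
cat >> h.py <<'E'
TC=np.array([.560,-.210]); n=np.array([-.0593,.998]); F=np.array([.53,-.367])
def tm(c,a,z): a=np.radians(a); return mk([*c,z],[0,0,-1],[np.cos(a),np.sin(a),0])
def pl(g,z): return tm(F+n*(.025+g),3.4,z)
E
python3 - <<'E'
from h import *
P=pose(); A=tm(TC,-45.3,.16)
chain([mid(P,A),A,tm(TC,-45.3,.025),tm(TC,-45.3,.055),pl(.015,.055),pl(.015,.026),pl(.003,.026)])
E
```

```text
{'x': np.float64(0.012), 'y': np.float64(-0.145), 'z': np.float64(0.079), 'wx': np.float64(0.0), 'wy': np.float64(0.0), 'wz': np.float64(73.8)} rows 6.9
{'x': np.float64(-0.137), 'y': np.float64(-0.052), 'z': np.float64(0.079), 'wx': np.float64(0.1), 'wy': np.float64(-0.0), 'wz': np.float64(73.8)} rows 6.9
{'x': np.float64(-0.0), 'y': np.float64(-0.0), 'z': np.float64(0.135), 'wx': np.float64(-0.1), 'wy': np.float64(0.0), 'wz': np.float64(0.0)} rows 2.2
{'x': np.float64(-0.0), 'y': np.float64(-0.0), 'z': np.float64(-0.03), 'wx': np.float64(0.0), 'wy': np.float64(0.0), 'wz': np.float64(0.0)} rows 0.5
{'x': np.float64(-0.106), 'y': np.float64(0.06), 'z': np.float64(-0.0), 'wx': np.float64(0.0), 'wy': np.float64(0.0), 'wz': np.float64(-48.7)} rows 4.6
{'x': np.float64(0.0), 'y': np.float64(0.0), 'z': np.float64(0.029), 'wx': np.float64(0.0), 'wy': np.float64(0.0), 'wz': np.float64(0.0)} rows 0.5
{'x': np.float64(-0.012), 'y': np.float64(0.0), 'z': np.float64(-0.0), 'wx': np.float64(0.0), 'wy': np.float64(0.0), 'wz': np.float64(0.0)} rows 0.2
```

Emit:
{"method": "move_arm", "body": {
  "deltas": [
    {"x": 0.012, "y": -0.145, "z": 0.079, "wx": 0, "wy": 0, "wz": 73.8, "hand": 1},
    {"x": 0.012, "y": -0.145, "z": 0.079, "wx": 0, "wy": 0, "wz": 73.8, "hand": 1},
    {"x": 0.012, "y": -0.145, "z": 0.079, "wx": 0, "wy": 0, "wz": 73.8, "hand": 1},
    {"x": 0.012, "y": -0.145, "z": 0.079, "wx": 0, "wy": 0, "wz": 73.8, "hand": 1},
    {"x": 0.012, "y": -0.145, "z": 0.079, "wx": 0, "wy": 0, "wz": 73.8, "hand": 1},
    {"x": 0.012, "y": -0.145, "z": 0.079, "wx": 0, "wy": 0, "wz": 73.8, "hand": 1},
    {"x": 0.012, "y": -0.145, "z": 0.079, "wx": 0, "wy": 0, "wz": 73.8, "hand": 1},
    {"x": 0.012, "y": -0.145, "z": 0.079, "wx": 0, "wy": 0, "wz": 73.8, "hand": 1}
  ]
}}

```text
time: 44.48
tool_pos: [0.541, -0.0631, 0.2388]
tool_rot: [3.141, 0.0, 2.074]
contact_force: [-0.1, -0.4, 0.6]
opening: 0.0918
```

Emit:
{"method": "move_arm", "body": {
  "deltas": [
    {"x": -0.137, "y": -0.052, "z": 0.079, "wx": 0, "wy": 0, "wz": 73.8, "hand": 1},
    {"x": -0.137, "y": -0.052, "z": 0.079, "wx": 0, "wy": 0, "wz": 73.8, "hand": 1},
    {"x": -0.137, "y": -0.052, "z": 0.079, "wx": 0, "wy": 0, "wz": 73.8, "hand": 1},
    {"x": -0.137, "y": -0.052, "z": 0.079, "wx": 0, "wy": 0, "wz": 73.8, "hand": 1},
    {"x": -0.137, "y": -0.052, "z": 0.079, "wx": 0, "wy": 0, "wz": 73.8, "hand": 1},
    {"x": -0.137, "y": -0.052, "z": 0.079, "wx": 0, "wy": 0, "wz": 73.8, "hand": 1},
    {"x": -0.137, "y": -0.052, "z": 0.079, "wx": 0, "wy": 0, "wz": 73.8, "hand": 1},
    {"x": -0.137, "y": -0.052, "z": 0.079, "wx": 0, "wy": 0, "wz": 73.8, "hand": 1}
  ]
}}

```text
time: 45.48
tool_pos: [0.5613, -0.2091, 0.1598]
tool_rot: [3.141, -0.001, 0.788]
contact_force: [-0.4, 0.7, 0.2]
opening: 0.0916
```

Run:
```python
from h import *
i=viewer.read_camera("side"); h=cv2.cvtColor(i,cv2.COLOR_RGB2HSV)
cv2.imwrite("pics/s11.png",i[:,:,::-1])
print(pose().round(3),monitor.observe()["opening"])
chain([tm(TC,-45.3,.025),tm(TC,-45.3,.055),pl(.015,.055),pl(.015,.026),pl(.003,.026)])
a=cv2.imread("pics/side0.png")[260:335,310:400]; b=i[260:335,310:400,::-1]
W=np.hstack([a,b]); cv2.imwrite("pics/c11.png",cv2.resize(W,None,fx=4,fy=4))
```

```text
[[ 0.704  0.71   0.001  0.561]
 [ 0.71  -0.704 -0.    -0.209]
 [ 0.001  0.001 -1.     0.16 ]
 [ 0.     0.     0.     1.   ]] 0.09181601903746194
{'x': np.float64(-0.001), 'y': np.float64(-0.0), 'z': np.float64(0.135), 'wx': np.float64(0.0), 'wy': np.float64(-0.0), 'wz': np.float64(0.5)} rows 2.2
{'x': np.float64(-0.0), 'y': np.float64(-0.0), 'z': np.float64(-0.03), 'wx': np.float64(0.0), 'wy': np.float64(-0.0), 'wz': np.float64(0.0)} rows 0.5
{'x': np.float64(-0.106), 'y': np.float64(0.06), 'z': np.float64(-0.0), 'wx': np.float64(0.0), 'wy': np.float64(-0.0), 'wz': np.float64(-48.7)} rows 4.6
{'x': np.float64(0.0), 'y': np.float64(0.0), 'z': np.float64(0.029), 'wx': np.float64(0.1), 'wy': np.float64(0.0), 'wz': np.float64(0.0)} rows 0.5
{'x': np.float64(-0.012), 'y': np.float64(0.0), 'z': np.float64(-0.0), 'wx': np.float64(-0.0), 'wy': np.float64(0.0), 'wz': np.float64(0.0)} rows 0.2
```

View pics/c11.png

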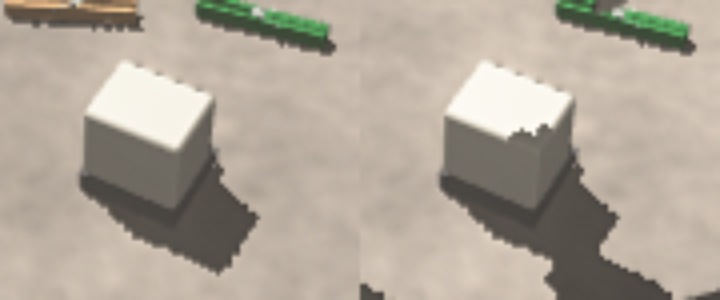

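Emit:
{"method": "move_arm", "body": {
  "deltas": [
    {"x": -0.001, "y": 0, "z": 0.06, "wx": 0, "wy": 0, "wz": 0.5, "hand": 1},
    {"x": -0.001, "y": 0, "z": 0.1, "wx": 0, "wy": 0, "wz": 0.5, "hand": 1},
    {"x": -0.001, "y": 0, "z": 0.135, "wx": 0, "wy": 0, "wz": 0.5, "hand": 1},
    {"x": -0.001, "y": 0, "z": 0.135, "wx": 0, "wy": 0, "wz": 0.5, "hand": 0.5},
    {"x": -0.001, "y": 0, "z": 0.135, "wx": 0, "wy": 0, "wz": 0.5, "hand": 0.5},
    {"x": -0.001, "y": 0, "z": 0.135, "wx": 0, "wy": 0, "wz": 0.5, "hand": 0.5},
    {"x": -0.001, "y": 0, "z": 0.135, "wx": 0, "wy": 0, "wz": 0.5, "hand": 0.5},
    {"x": -0.001, "y": 0, "z": 0.135, "wx": 0, "wy": 0, "wz": 0.5, "hand": 0.5}
  ],
  "grip_force": 25
}}

```text
time: 46.52
tool_pos: [0.5611, -0.211, 0.0264]
tool_rot: [3.139, -0.001, 0.774]
contact_force: [-0.6, 0.6, 6.5]
opening: 0.0603
```

Emit:
{"method": "move_arm", "body": {
  "deltas": [
    {"x": 0, "y": 0, "z": -0.006, "wx": 0, "wy": 0, "wz": 0, "hand": 0.5},
    {"x": 0, "y": 0, "z": -0.012, "wx": 0, "wy": 0, "wz": 0, "hand": 0.5},
    {"x": 0, "y": 0, "z": -0.012, "wx": 0, "wy": 0, "wz": 0, "hand": 0.5}
  ]
}}

```text
time: 46.9
tool_pos: [0.5606, -0.211, 0.0374]
tool_rot: [3.14, -0.001, 0.774]
contact_force: [0.2, 0.0, -1.4]
opening: 0.0599
```

Run:
```python
from h import *
print(pose().round(3),monitor.observe()["opening"])
chain([pl(.015,.037),pl(.015,.026),pl(.003,.026)])
```

```text
[[ 0.715  0.699  0.002  0.561]
 [ 0.699 -0.715 -0.001 -0.211]
 [ 0.001  0.002 -1.     0.037]
 [ 0.     0.     0.     1.   ]] 0.05988650809666084
{'x': np.float64(-0.105), 'y': np.float64(0.06), 'z': np.float64(0.0), 'wx': np.float64(0.1), 'wy': np.float64(-0.0), 'wz': np.float64(-49.1)} rows 4.6
{'x': np.float64(0.0), 'y': np.float64(0.0), 'z': np.float64(0.011), 'wx': np.float64(0.0), 'wy': np.float64(0.0), 'wz': np.float64(0.0)} rows 0.2
{'x': np.float64(-0.012), 'y': np.float64(0.0), 'z': np.float64(0.0), 'wx': np.float64(0.0), 'wy': np.float64(0.0), 'wz': np.float64(0.0)} rows 0.2
```

Emit:
{"method": "move_arm", "body": {
  "deltas": [
    {"x": -0.105, "y": 0.06, "z": 0, "wx": 0, "wy": 0, "wz": -49.1, "hand": 0.5},
    {"x": -0.105, "y": 0.06, "z": 0, "wx": 0, "wy": 0, "wz": -49.1, "hand": 0.5},
    {"x": -0.105, "y": 0.06, "z": 0, "wx": 0, "wy": 0, "wz": -49.1, "hand": 0.5},
    {"x": -0.105, "y": 0.06, "z": 0, "wx": 0, "wy": 0, "wz": -49.1, "hand": 0.5},
    {"x": -0.105, "y": 0.06, "z": 0, "wx": 0, "wy": 0, "wz": -49.1, "hand": 0.5},
    {"x": -0.105, "y": 0.06, "z": 0, "wx": 0, "wy": 0, "wz": -49.1, "hand": 0.5},
    {"x": -0.105, "y": 0.06, "z": 0, "wx": 0, "wy": 0, "wz": -49.1, "hand": 0.5},
    {"x": -0.105, "y": 0.06, "z": 0, "wx": 0, "wy": 0, "wz": -49.1, "hand": 0.5}
  ]
}}

```text
time: 47.9
tool_pos: [0.5271, -0.327, 0.0367]
tool_rot: [3.141, 0.0, 1.629]
contact_force: [-0.6, 0.0, -1.0]
opening: 0.0605
```

Emit:
{"method": "move_arm", "body": {
  "deltas": [
    {"x": 0, "y": 0, "z": 0.005, "wx": 0, "wy": 0, "wz": 0, "hand": 0.5},
    {"x": 0, "y": 0, "z": 0.01, "wx": 0, "wy": 0, "wz": 0, "hand": 0.5},
    {"x": -0.004, "y": 0, "z": 0.01, "wx": 0, "wy": 0, "wz": 0, "hand": 0.5},
    {"x": -0.008, "y": 0, "z": 0.01, "wx": 0, "wy": 0, "wz": 0, "hand": 0.5},
    {"x": -0.012, "y": 0, "z": 0.01, "wx": 0, "wy": 0, "wz": 0, "hand": 0.5},
    {"x": -0.012, "y": 0, "z": 0.01, "wx": 0, "wy": 0, "wz": 0, "hand": 0.5}
  ]
}}

```text
time: 48.65
tool_pos: [0.5278, -0.3395, 0.0267]
tool_rot: [3.141, 0.0, 1.63]
contact_force: [0.4, 1.5, -2.2]
opening: 0.0606
```

Emit:
{"method": "move_arm", "body": {
  "deltas": [
    {"x": -0.002, "y": 0, "z": 0, "wx": 0, "wy": 0, "wz": 0, "hand": 0.5},
    {"x": -0.002, "y": 0, "z": 0, "wx": 0, "wy": 0, "wz": 0, "hand": 0.5},
    {"x": -0.002, "y": 0, "z": 0, "wx": 0, "wy": 0, "wz": 0, "hand": 0.5}
  ]
}}

```text
time: 49.02
tool_pos: [0.5279, -0.3406, 0.0267]
tool_rot: [3.141, -0.0, 1.631]
contact_force: [0.6, 1.6, -1.2]
opening: 0.0606
```

Emit:
{"method": "move_arm", "body": {
  "deltas": [
    {"x": -0.002, "y": 0, "z": 0, "wx": 0, "wy": 0, "wz": 0, "hand": 0.5},
    {"x": -0.002, "y": 0, "z": 0, "wx": 0, "wy": 0, "wz": 0, "hand": 0.5},
    {"x": -0.002, "y": 0, "z": 0, "wx": 0, "wy": 0, "wz": 0, "hand": 0.5}
  ]
}}

```text
time: 49.4
tool_pos: [0.528, -0.3412, 0.0265]
tool_rot: [3.141, -0.003, 1.631]
contact_force: [0.1, 6.9, 0.0]
opening: 0.0603
```

Emit:
{"method": "move_arm", "body": {
  "deltas": [
    {"x": 0, "y": 0, "z": 0, "wx": 0, "wy": 0, "wz": 0, "hand": 1},
    {"x": 0, "y": 0, "z": 0, "wx": 0, "wy": 0, "wz": 0, "hand": 1},
    {"x": 0, "y": 0, "z": 0, "wx": 0, "wy": 0, "wz": 0, "hand": 1},
    {"x": 0, "y": 0, "z": -0.05, "wx": 0, "wy": 0, "wz": 0, "hand": 1},
    {"x": 0, "y": 0, "z": -0.11, "wx": 0, "wy": 0, "wz": 0, "hand": 1},
    {"x": 0.06, "y": 0, "z": -0.14, "wx": 0, "wy": 0, "wz": 0, "hand": 0},
    {"x": 0.11, "y": 0, "z": -0.14, "wx": 0, "wy": 0, "wz": 0, "hand": 0},
    {"x": 0.11, "y": 0, "z": -0.14, "wx": 0, "wy": 0, "wz": 0, "hand": 0}
  ]
}}

```text
time: 50.4
tool_pos: [0.5213, -0.2302, 0.1678]
tool_rot: [3.14, 0.0, 1.634]
contact_force: [0.5, 0.6, 0.4]
opening: 0.0662
```

Run:
```python
from h import *
i=viewer.read_camera("side"); t=viewer.read_camera("top")
cv2.imwrite("pics/s12.png",i[:,:,::-1]);cv2.imwrite("pics/t12.png",t[:,:,::-1])
f=lambda i,u,v:cv2.resize(i[v:v+110,u:u+130],None,fx=3,fy=3,interpolation=cv2.INTER_CUBIC)
cv2.imwrite("pics/c12.png",np.hstack([f(t,370,160),f(i,310,270)])[:,:,::-1])
T=pose();print(T.round(3),monitor.observe()["opening"],proj("top",np.array([.528,-.341,.062])),proj("side",np.array([.528,-.341,.062])))
print(tm(F,3.4,0).round(3))
```

```text
[[-0.061  0.998  0.002  0.522]
 [ 0.998  0.061 -0.001 -0.233]
 [-0.001  0.002 -1.     0.167]
 [ 0.     0.     0.     1.   ]] 0.05848114169228903 [439.81925493 216.7542856 ] [351.89270569 335.30864589]
[[-0.059  0.998  0.     0.53 ]
 [ 0.998  0.059  0.    -0.367]
 [ 0.     0.    -1.     0.   ]
 [ 0.     0.     0.     1.   ]]
```

View pics/c12.png

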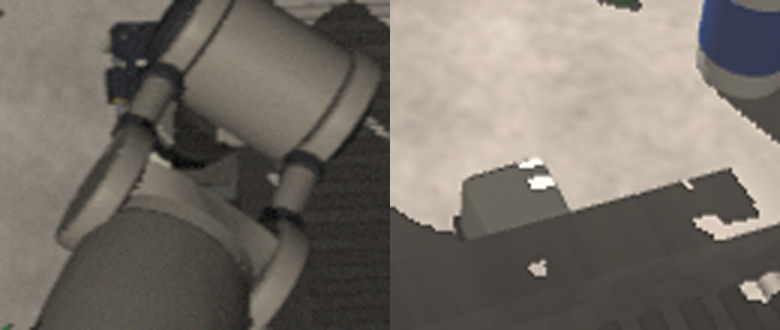

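```bash
cat >> h.py <<'E'
def pr(s,z): return tm(np.array([.528,-.341])+n*s,3.4,z)
E
python3 - <<'E'
from h import *
chain([pr(.08,.16),pr(.08,.021),pr(.052,.021)])
E
```

```text
{'x': np.float64(-0.028), 'y': np.float64(-0.0), 'z': np.float64(0.007), 'wx': np.float64(0.1), 'wy': np.float64(0.1), 'wz': np.float64(0.1)} rows 0.5
{'x': np.float64(0.0), 'y': np.float64(-0.0), 'z': np.float64(0.139), 'wx': np.float64(-0.0), 'wy': np.float64(-0.0), 'wz': np.float64(-0.0)} rows 2.2
{'x': np.float64(-0.028), 'y': np.float64(-0.0), 'z': np.float64(0.0), 'wx': np.float64(-0.0), 'wy': np.float64(-0.0), 'wz': np.float64(-0.0)} rows 0.4
```

Emit:
{"method": "move_arm", "body": {
  "deltas": [
    {"x": -0.028, "y": 0, "z": 0.007, "wx": 0, "wy": 0, "wz": 0, "hand": 0},
    {"x": -0.028, "y": 0, "z": 0.007, "wx": 0, "wy": 0, "wz": 0, "hand": 0},
    {"x": -0.028, "y": 0, "z": 0.06, "wx": 0, "wy": 0, "wz": 0, "hand": 0},
    {"x": -0.028, "y": 0, "z": 0.11, "wx": 0, "wy": 0, "wz": 0, "hand": 0},
    {"x": -0.028, "y": 0, "z": 0.146, "wx": 0, "wy": 0, "wz": 0, "hand": 0},
    {"x": -0.028, "y": 0, "z": 0.146, "wx": 0, "wy": 0, "wz": 0, "hand": 0},
    {"x": -0.028, "y": 0, "z": 0.146, "wx": 0, "wy": 0, "wz": 0, "hand": 0}
  ]
}}

```text
time: 51.38
tool_pos: [0.524, -0.262, 0.022]
tool_rot: [3.139, 0.001, 1.63]
contact_force: [0.3, -0.0, 0.1]
opening: 0.0006
```

Emit:
{"method": "move_arm", "body": {
  "deltas": [
    {"x": -0.014, "y": 0, "z": 0, "wx": 0, "wy": 0, "wz": 0, "hand": 0},
    {"x": -0.024, "y": 0, "z": 0, "wx": 0, "wy": 0, "wz": 0, "hand": 0},
    {"x": -0.028, "y": 0, "z": 0, "wx": 0, "wy": 0, "wz": 0, "hand": 0},
    {"x": -0.028, "y": 0, "z": 0, "wx": 0, "wy": 0, "wz": 0, "hand": 0}
  ]
}}

```text
time: 51.88
tool_pos: [0.5248, -0.2897, 0.021]
tool_rot: [3.14, 0.0, 1.63]
contact_force: [0.2, -0.3, 0.0]
opening: 0.0004
```

Emit:
{"method": "move_arm", "body": {
  "deltas": [
    {"x": -0.002, "y": 0, "z": 0, "wx": 0, "wy": 0, "wz": 0, "hand": 0},
    {"x": -0.004, "y": 0, "z": 0, "wx": 0, "wy": 0, "wz": 0, "hand": 0},
    {"x": -0.006, "y": 0, "z": 0, "wx": 0, "wy": 0, "wz": 0, "hand": 0},
    {"x": -0.006, "y": 0, "z": 0, "wx": 0, "wy": 0, "wz": 0, "hand": 0}
  ]
}}

```text
time: 52.38
tool_pos: [0.5254, -0.2948, 0.0207]
tool_rot: [3.141, -0.0, 1.631]
contact_force: [1.6, 2.8, 0.6]
opening: 0.0005
```

Run:
```python
from h import *
i=viewer.read_camera("side"); t=viewer.read_camera("top")
cv2.imwrite("pics/s13.png",i[:,:,::-1])
f=lambda i,u,v:cv2.resize(i[v:v+110,u:u+130],None,fx=3,fy=3,interpolation=cv2.INTER_CUBIC)
cv2.imwrite("pics/c13.png",np.hstack([f(t,370,160),f(i,310,270)])[:,:,::-1])
o=monitor.observe();print(o["tool_pos"],o["contact_force"])
```

```text
[ 0.52539934 -0.294768    0.02072622] [ 1.84352565  2.96333966 -0.27443311]
```

View pics/c13.png

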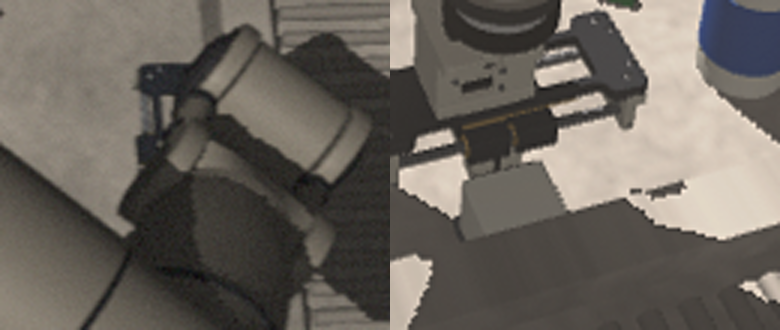

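Emit:
{"method": "move_arm", "body": {
  "deltas": [
    {"x": -0.002, "y": 0, "z": 0, "wx": 0, "wy": 0, "wz": 0, "hand": 0},
    {"x": -0.004, "y": 0, "z": 0, "wx": 0, "wy": 0, "wz": 0, "hand": 0},
    {"x": -0.005, "y": 0, "z": 0, "wx": 0, "wy": 0, "wz": 0, "hand": 0},
    {"x": -0.005, "y": 0, "z": 0, "wx": 0, "wy": 0, "wz": 0, "hand": 0}
  ]
}}

```text
time: 52.98
tool_pos: [0.5256, -0.2991, 0.0207]
tool_rot: [3.141, -0.002, 1.631]
contact_force: [2.9, 6.7, 1.2]
opening: 0.0006
```

Emit:
{"method": "move_arm", "body": {
  "deltas": [
    {"x": -0.002, "y": 0, "z": 0, "wx": 0, "wy": 0, "wz": 0, "hand": 0},
    {"x": -0.002, "y": 0, "z": 0, "wx": 0, "wy": 0, "wz": 0, "hand": 0},
    {"x": -0.002, "y": 0, "z": 0, "wx": 0, "wy": 0, "wz": 0, "hand": 0}
  ]
}}

```text
time: 53.35
tool_pos: [0.5256, -0.2992, 0.0207]
tool_rot: [-3.142, -0.004, 1.631]
contact_force: [3.2, 15.0, 4.9]
opening: 0.0002
```

Emit:
{"method": "move_arm", "body": {
  "deltas": [
    {"x": 0, "y": 0, "z": 0, "wx": 0, "wy": 0, "wz": 0, "hand": 0},
    {"x": 0, "y": 0, "z": 0, "wx": 0, "wy": 0, "wz": 0, "hand": 0},
    {"x": 0, "y": 0, "z": 0, "wx": 0, "wy": 0, "wz": 0, "hand": 0},
    {"x": 0, "y": 0, "z": 0, "wx": 0, "wy": 0, "wz": 0, "hand": 0},
    {"x": 0, "y": 0, "z": 0, "wx": 0, "wy": 0, "wz": 0, "hand": 0},
    {"x": 0, "y": 0, "z": 0, "wx": 0, "wy": 0, "wz": 0, "hand": 0},
    {"x": 0, "y": 0, "z": 0, "wx": 0, "wy": 0, "wz": 0, "hand": 0},
    {"x": 0, "y": 0, "z": 0, "wx": 0, "wy": 0, "wz": 0, "hand": 0}
  ]
}}

```text
time: 54.35
tool_pos: [0.5256, -0.2992, 0.0207]
tool_rot: [-3.142, -0.004, 1.631]
contact_force: [3.6, 15.1, 4.6]
opening: 0.0001
```

Emit:
{"method": "move_arm", "body": {
  "deltas": [
    {"x": 0, "y": 0, "z": 0, "wx": 0, "wy": 0, "wz": 0, "hand": 0},
    {"x": 0, "y": 0, "z": 0, "wx": 0, "wy": 0, "wz": 0, "hand": 0},
    {"x": 0, "y": 0, "z": 0, "wx": 0, "wy": 0, "wz": 0, "hand": 0},
    {"x": 0, "y": 0, "z": 0, "wx": 0, "wy": 0, "wz": 0, "hand": 0}
  ]
}}

```text
time: 54.85
tool_pos: [0.5256, -0.2992, 0.0207]
tool_rot: [-3.142, -0.004, 1.631]
contact_force: [2.3, 13.9, 4.7]
opening: 0.0007
```

Emit:
{"method": "move_arm", "body": {
  "deltas": [
    {"x": 0.004, "y": 0, "z": 0, "wx": 0, "wy": 0, "wz": 0, "hand": 0},
    {"x": 0.008, "y": 0, "z": 0, "wx": 0, "wy": 0, "wz": 0, "hand": 0},
    {"x": 0.02, "y": 0, "z": 0, "wx": 0, "wy": 0, "wz": 0, "hand": 0},
    {"x": 0.04, "y": 0, "z": 0, "wx": 0, "wy": 0, "wz": 0, "hand": 0},
    {"x": 0.05, "y": 0, "z": -0.06, "wx": 0, "wy": 0, "wz": 0, "hand": 0},
    {"x": 0.05, "y": 0, "z": -0.12, "wx": 0, "wy": 0, "wz": 0, "hand": 0},
    {"x": 0.09, "y": 0, "z": -0.16, "wx": 0, "wy": 0, "wz": 0, "hand": 0},
    {"x": 0.14, "y": 0, "z": -0.18, "wx": 0, "wy": 0, "wz": 0, "hand": 0}
  ]
}}

```text
time: 55.85
tool_pos: [0.5174, -0.1616, 0.2033]
tool_rot: [3.137, 0.002, 1.629]
contact_force: [0.7, 0.8, -0.1]
opening: 0.0004
```

Emit:
{"method": "move_arm", "body": {
  "deltas": [
    {"x": 0.06, "y": -0.02, "z": 0, "wx": 0, "wy": 0, "wz": 0, "hand": 0},
    {"x": 0.12, "y": -0.04, "z": 0, "wx": 0, "wy": 0, "wz": 0, "hand": 0},
    {"x": 0.16, "y": -0.05, "z": 0, "wx": 0, "wy": 0, "wz": 0, "hand": 0},
    {"x": 0.16, "y": -0.05, "z": 0, "wx": 0, "wy": 0, "wz": 0, "hand": 0}
  ]
}}

```text
time: 56.35
tool_pos: [0.456, -0.0028, 0.2009]
tool_rot: [3.141, 0.0, 1.635]
contact_force: [0.2, -1.1, 0.3]
opening: 0.0008
```

Run:
```python
from h import *
i=viewer.read_camera("side"); t=viewer.read_camera("top")
cv2.imwrite("pics/s14.png",i[:,:,::-1]);cv2.imwrite("pics/t14.png",t[:,:,::-1])
f=lambda i,u,v:cv2.resize(i[v:v+100,u:u+130],None,fx=3,fy=3,interpolation=cv2.INTER_CUBIC)
cv2.imwrite("pics/c14.png",np.vstack([np.hstack([f(t,370,160),f(i,310,280)]),np.hstack([f(t,160,150),f(i,230,100)])])[:,:,::-1])
o=monitor.observe();print(o["time"],o["contact_force"]); print(pins("side",i),pins("top",t))
```

```text
56.45 [ 0.98941705 -0.28518185 -0.20145115]
[] []
```

View pics/c14.png

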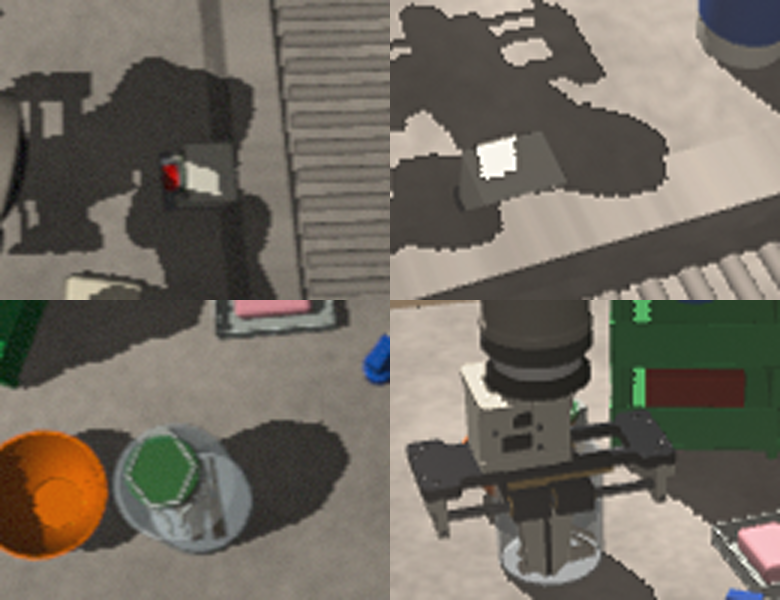

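```bash
python3 -c "
from cell import robot; print(robot.hand_in())"
```

```text
the job is handed in; nothing more can be done
None
```

The job is done and handed in at about 56 s of the 210 s limit; no verdict is shown.

- **Pins:** All five wooden clothespins were gripped by one end, turned upright and dropped through the jar's neck. No wooden pin remains on the rim in either camera. The last side crop clear of the arm shows pins lying or leaning low in the jar. I did not measure each pin's height or count them one by one. The green ones were left alone.
- **Lid:** I swung the lid over and pressed it down with about 10 N. It stopped with the fingertips at 179.6 mm, which fits a fully shut lid. The last top picture shows it closed on the upright jar.
- **Timer:** It was turned and set with its back against the slab's side; contact gave about 7 N.
- **Button:** With the jar already shut, I pressed it in to its stop. The force stayed at 14–15 N, against the 6.4 N needed, for about 1.5 s without moving, and then I let go. The last picture shows the timer standing flush with its button out.

No check failed or disagreed. I saw no sign of a knock or a grip slip. I did not measure the other things on the rim again; those visible in the last pictures look unmoved.

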